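Move the print cartridge from its capping dock into the bench coder

ROBOT

A 7-joint arm with a two-finger parallel gripper is mounted at the origin on a cart in front of the work surface, level with it; the furniture and walls round the work are solid. World frame = base frame: x ahead of the robot, y to its left, z up, the work surface at z = 0. Lengths are in m, angles in rad, forces in N, time in s.
With the tool pointing down it reaches from about 0.4 to 0.9 m from the base axis. Payload 5.5 kg.
Tool frame: the origin (TCP) lies at the very end of the fingers, on their centre line; the grasp point (between the pads) lies 19 mm behind it; z points along the fingers, y is the line along which they close (so a half turn about z gives the same grasp; the last joint's range is limited). The gripper opens to 85 mm and grips with 20 to 120 N. Pads are 22 mm wide; open, the fingers measure 114 mm over their backs; the gripper's body (76 mm by 85 mm) begins 54 mm behind the grasp point. The pads swing forward as they close: fully open they stand 13 mm farther back than shut.
Start: joints at [-1.044, 0.501, -0.427, 1.55, 0.221, 1.138, -0.21], TCP at [0.169, 0.628, 0.202] pointing down, gripper open.
Joint ranges: [-2.88, 2.88], [-0.31, 2.03], [-1.54, 1.56], [0.2, 2.42], [-1.41, 4.55], [0.19, 2.02], [-2.57, 2.57]. Speed limits (rad/s): [2.57, 2.57, 3.14, 3.14, 3.14, 3.14, 3.14].

INTERFACE

Orientations are given as a rotation vector (axis times angle).
In Python, from plant import bot gives the robot as it stands.
- The arm moves only by the shell command python3 -m crank 'ROWS' [FORCE]. ROWS is JSON, a list of rows, each an object with "gripper": the opening, from -1 (shut) to 1 (fully open); "xyz": the shift along the tool's x, y, z in m, a list of three; "roll": the turn about the tool's z in degrees. A call has exactly 5 rows; each row shifts and turns the commanded pose from where the row before left it, along the tool's axes as they then stand; what a row does not reach is not made up. A row lasts 1/10 s, in which the tool goes at most 50 mm and 8.59 degrees, less where a joint would pass 70% of its speed; a pose out of reach is approached as far as the arm can. A call is refused whole if a number of a shift passes 0.05 or a number of a turn 8.59, either way. A call with a gripper value outside its range is refused whole. The fingers move at their own pace and stop on an object; FORCE is the grip in N (left out, the last holds). Time passes only in rows, so rows that do not move let the fingers close, or fill a call up. It gives the time, the measured TCP pose, the force, the opening and the grip force at its end, in the units of the state.
- bot.observe(): the state, without advancing time (a new reading comes with each control period).
- bot.read_camera(name): name is "scene" or "top"; returns a dict with "pixels" (384x512x3 uint8, red, green, blue), "camera_matrix" (3x3 intrinsics, pixels), "position" and "orientation" of the camera in the world. Camera axes: x right, y up, looking along -z (the intrinsics and any distortion apply to the point x, -y, -z); pixel columns grow to the right and rows downward; lengths in m; the calibration is good to about 2 mm. A picture is of the moment at which its call begins. There is no depth.
- bot.job_done(): hands the job in; it is judged then, once.
The state is a dict: "time": time; "joint_positions": joint angles; "joint_velocities": joint speeds; "joint_torque": joint torques, N m; "tcp_pos": TCP position; "ee_rot": TCP orientation; "contact_force": force on the tool from outside, world axes, zero at the start; "wrist_torque": the same for the moment, N m; "gripper_width": opening from 0.0 (shut) to 1.0 (fully open); "grasp_force": force on a finger pad.
Only numpy, scipy, OpenCV 4.12 (cv2) and the standard library are available. Lean on these libraries where they do the work, as an engineer would, in place of code of your own. Each camera call takes 0.05 s, during which the arm holds its last target. There are 200 camera calls.

TASK

Take the black print cartridge out of its capping dock by pinching its two side tabs together and drawing it up, then seat it in the empty bay of the bench coder's print head, brass contact face towards the two posts, pressed down until it is home and its tabs have sprung out and latched. The tabs and catches are brittle: squeeze them only lightly, do not pull against a hook that is still caught, do not force the cartridge down hard, keep it upright, and leave the other things on the bench where they are.

Things in the scene. Friction and masses are not known exactly. Their poses are not given: they have to be found in the camera images.
- cartridge: Black upright print cartridge, 104 mm tall, 0.13 to 0.24 kg, at first latched in the capping dock with the dock's heading. Origin: centre of its underside; z up, y from tab to tab, x to its contact face. Its lower 52 mm is a block, 44 (x) by 52 mm (y), that goes into a bay; above it a neck of 40 by 28 mm with a sprung tab beside it at +y and -y. Not given while the fingers hold it.
- left_pad (a point): Middle of the ribbed thumb pad of the +y tab, on its outer face, 78 mm above the underside. Each pad is 20 mm wide (x), reaches from 62 to 94 mm above the underside and leans out a little. Over both pads: 60 mm at rest (63 at their tops), about 40 mm when pinched to their stops. A pad takes 4 N at first, 8 N at its stop.
- right_pad (a point): The same point of the -y tab's pad. The tabs crack if the fingers' forces on the cartridge add up to over 110 N (some 55 N a pad).
- tab_left (a joint): The +y tab, hinged 6 mm above the underside: 0 rad sprung out, positive pinched in, 0.14 its stop. Its hook, flat on top at 43 mm above the underside, sits under a catch of the bay and is clear of it from about 0.08 rad (0.12 if the cartridge is off centre). A ramp under the hook lets the tab also snap in if the cartridge is pressed down from above (under 22 N).
- tab_right (a joint): The -y tab, read in the same way.
- contact_face (a point): Centre of the brass contacts on the cartridge's +x face, 20 mm from its axis, 78 mm above its underside. The other face carries a paper label.
- cap_dock: Grey capping dock, fixed: base plate 104 (x) by 112 mm (y), 9 mm thick, with a bay in its middle. Origin: centre of its underside, on the bay's axis. The latched cartridge's underside is 20 mm above it; a sprung rubber cap pushes it up against the catches with 6 N, and it can be pushed 6 mm farther down (9 N) to a hard floor.
- dock_mouth (a point): Centre of the flared mouth of the dock's bay, 74 mm above the bench. Pulled with a hook still caught the cartridge does not give; the catches crack at 40 N (all contact forces between cartridge and dock added up).
- coder: Bench coder, fixed: base plate (x -80 to 118, y -88 to 88 mm, 14 mm thick), two posts behind and a grey head reaching forward from them with an open-topped bay, 47 (x) by 55 mm (y) inside; the mouth flares 3 mm a side and ends 57 mm above the bay's hard floor. Origin: on the bench, straight below the bay's axis; z up, x to the posts. The cartridge's x goes along this x.
- floor_lowest (a point): Point on the bay's axis, 61 mm above the bench. The head is clamped as high as the stock needs: the bay's hard floor is 0 to 30 mm above this point; the state does not tell how much, so feel for it. The bay cracks at 50 N (contact forces of cartridge and coder added up, knocks included); about 10 N at the wrist after a slow approach (12 mm/s) is safe.
- post_bridge (a point): Top of the bridge on the two posts, 84 mm behind the bay's axis, 150 mm above the bench (its knob: 163). In the bay's floor a sprung ejector pin stands 9 mm proud: 3 N at first, 7.5 N fully down. The hooks pass the catches 2.8 mm above the floor: let go on the floor and the cartridge rises 2.8 mm and is latched; unlatched, the ejector lifts it 9 mm.
- loupe: Black standing loupe, 37 mm across, 38 mm tall; a bystander. Origin: centre of its underside.
- note_pad: Small white note pad, 77 x 52 x 18 mm; a bystander. Origin: centre of its underside.
- ink_tin: Red and white ink tin, 69 mm across, 50 mm tall; a bystander. Origin: centre of its underside.
Things that resemble listed ones, but are neither listed nor needed, are in the scene too. What is shaped like the cartridge but blue is not meant.

How it is judged:
On the way, in this order (a step that is already met when the one before it is completed fails the run):
1. both tabs are pinched in together while the cartridge is still down in the dock (value of joint each of tab_left, tab_right above 0.06 rad and z of cartridge in the frame of cap_dock below 0.035 m), for 0.05 s.
2. the cartridge is clear of the dock (z of cartridge in the frame of cap_dock above 0.08 m), for 0.05 s.
At the end, for the whole second after the job is handed in: The cartridge is latched in the coder's bay: upright within 0.08 rad, within 5 mm of the bay's axis, contact face to the posts, both tabs sprung out (under 0.035 rad), pressed up against the catches by the ejector (contact forces over 6 N in all; unlatched, about 2 N), at rest (contact force between cartridge and coder above 6 N and horizontal distance between cartridge and coder below 0.005 m and x of contact_face in the frame of coder above 0.01 m and angle between cartridge's own z axis and vertical below 0.08 rad and value of joint each of tab_left, tab_right below 0.035 rad and linear speed of cartridge below 0.02 m/s); the robot touches nothing.
It fails at once if the cartridge is pulled or pushed hard against the dock and its catches (contact force between cartridge and cap_dock above 40 N).
It fails at once if the cartridge is forced hard against the coder (contact force between cartridge and coder above 50 N).
It fails at once if the tabs are squeezed hard (contact force between the fingers and cartridge above 110 N).
It fails at once if the cartridge is tipped over (angle between cartridge's own z axis and vertical above 0.4 rad).
It fails at once if the loupe, the note pad or the ink tin is displaced (distance of any of loupe, note_pad, ink_tin from where it was at the start of the episode above 0.03 m).
It also fails if it takes over 40 s, if anything falls off the work surface, if the arm or the gripper's body presses on something with over 40 N, if the wrist force passes 120 N, or if a joint passes its speed limit or range.

## Working session

There is one attempt and no reset: what is moved stays moved. The work goes in short steps, Python scripts to look and compute and a shell command to move; the robot and the scene stay as the last step left them, time stands still between calls to the robot, and variables do not carry over. Pictures are saved under pics/ and viewed, at most 10 in all, crops included, and the job is handed in when it is done.

```bash
ls; mkdir -p pics; cat > h.py <<'E'
import numpy as np,cv2
from plant import bot
from scipy.spatial.transform import Rotation as R
def cam(n):
    c=bot.read_camera(n); 
    np.savez('%s.npz'%n,**{k:np.array(v) for k,v in c.items()})
    return c
def rot(c):
    o=np.array(c['orientation'],float)
    return o if o.shape==(3,3) else R.from_rotvec(o).as_matrix() if o.size==3 else R.from_quat(o).as_matrix()
def ray(c,u,v):
    K=np.array(c['camera_matrix']); d=np.linalg.inv(K)@[u,v,1]; d=d*[1,-1,-1]
    return np.array(c['position']),rot(c)@d
def plane(c,u,v,z):
    p,d=ray(c,u,v); return p+d*(z-p[2])/d[2]
def proj(c,P):
    q=rot(c).T@(np.array(P)-c['position']); q=q*[1,-1,-1]; k=np.array(c['camera_matrix'])@q; return k[:2]/k[2]
E
python3 - <<'E'
from h import *
for n in('scene','top'):
    c=cam(n); print(n,{k:np.round(v,4).tolist() for k,v in c.items() if k!='pixels'})
    cv2.imwrite(f'pics/{n}0.png',cv2.cvtColor(c['pixels'],cv2.COLOR_RGB2BGR))
print(bot.observe())
E
```

```text
pics
scene {'camera_matrix': [[450.9073, 0.0, 256.0384], [0.0, 450.9073, 192.1297], [0.0, 0.0, 1.0]], 'position': [-0.1281, -0.7457, 0.7535], 'orientation': [0.9147, -0.3968, -0.7661]}
top {'camera_matrix': [[370.8198, 0.0, 249.5821], [0.0, 370.8198, 198.1814], [0.0, 0.0, 1.0]], 'position': [0.3609, -0.1254, 1.1258], 'orientation': [0.1608, -0.1627, -1.5401]}
{'time': 0.1, 'joint_positions': array([-1.04381221,  0.50173241, -0.42681318,  1.55134724,  0.22079023,
        1.13829247, -0.2103021 ]), 'joint_velocities': array([-0.00318777, -0.00170688, -0.00148708, -0.00217556,  0.00078427,
        0.0004797 ,  0.00168968]), 'joint_torque': array([-1.17566303e-02, -5.70808518e+01, -5.83843678e+00, -2.81744295e+01,
        1.06018485e-02,  5.44166556e-03, -1.39044565e-05]), 'tcp_pos': array([0.16933213, 0.62685949, 0.20087645]), 'ee_rot': array([-4.13038043e-01, -3.11402394e+00,  2.67550825e-03]), 'contact_force': array([-0.04415475,  0.0092151 ,  0.34072194]), 'wrist_torque': array([0.01370178, 0.04094937, 0.02802137]), 'grasp_force': 0.0, 'gripper_width': 1.0015037849485235}
```

View pics/scene0.png

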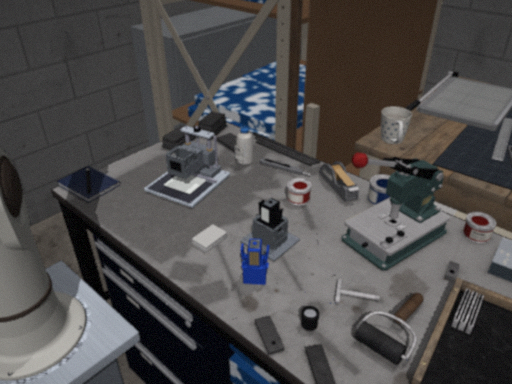

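View pics/top0.png

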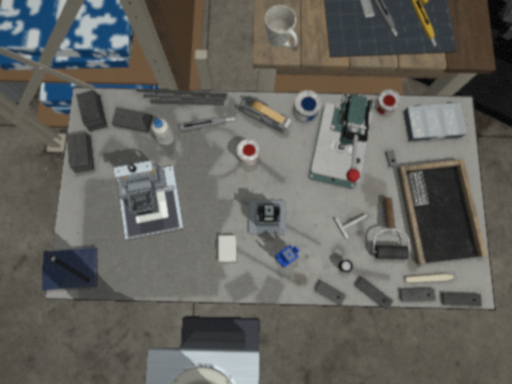

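The black cartridge sits in the grey dock at scene (268,222) / top (268,213). A blue look-alike stands at scene (254,262) / top (287,255). The coder is at scene (190,160) / top (145,195), with its bay near top (140,190). The black, dock-held one at (268,213) is the one meant. I'll check it in enlarged crops.

```bash
python3 - <<'E'
from h import *
a=dict(np.load('top.npz'));s=dict(np.load('scene.npz'))
f=lambda c,u,v,w,h,k:cv2.resize(c['pixels'][v:v+h,u:u+w],None,fx=k,fy=k,interpolation=cv2.INTER_CUBIC)
o=np.zeros((600,800,3),np.uint8)
def put(im,x,y): o[y:y+im.shape[0],x:x+im.shape[1]]=im[:600-y,:800-x]
put(f(a,240,190,56,42,7),0,0)      # dock top
put(f(s,235,190,70,75,4),0,300)    # cart scene
put(f(a,105,152,85,90,4),400,0)    # coder top
put(f(s,140,115,100,58,4),400,365)  # coder scene
cv2.imwrite('pics/crop1.png',o[...,::-1])
print(proj(a,[.169,.628,.2]),proj(s,[.169,.628,.2]),proj(a,[0,0,0]))
for n,u,v,z in(('cart',268,213,.124),('coder',140,190,.12),('pad',227,247,.018),('loupe',345,266,.038),('blue',287,255,.1),('tin',248,150,.05)): print(n,plane(a,u,v,z).round(3))
E
```

```text
[-75.7425417 351.7022668] [-33.77092116 125.41331061] [199.6927623 407.8084253]
cart [ 0.531 -0.175  0.124]
coder [0.587 0.181 0.12 ]
pad [ 0.443 -0.06   0.018]
loupe [ 0.396 -0.404  0.038]
blue [ 0.42 -0.23  0.1 ]
tin [ 0.736 -0.115  0.05 ]
```

View pics/crop1.png

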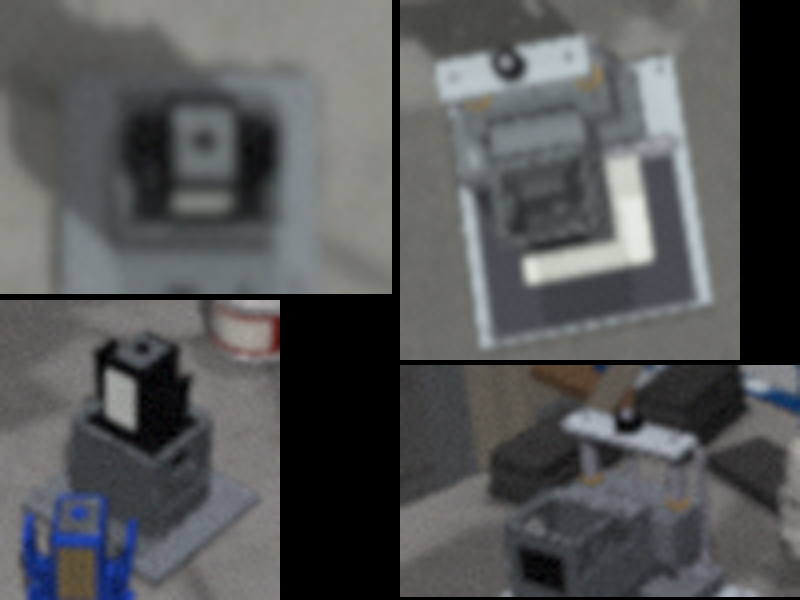

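The crop confirms it. The black cartridge with the paper label, in the grey dock, has its label facing world -x, so its contacts face +x. The coder's posts are also on the +x side, so no half turn is needed. Next I'll rectify onto the plate planes to measure headings and axes.

```bash
cat >> h.py <<'E'
def rect(c,z,cx,cy,h=.13,k=2000):
    # rows: x decreasing downward, cols: y decreasing rightward; k px per m
    n=int(2*h*k); g=np.mgrid[0:n,0:n]
    X=cx+h-g[0]/k; Y=cy+h-g[1]/k
    q=(np.stack([X,Y,np.full_like(X,z)],-1)-c['position'])@rot(c)*[1,-1,-1]
    q=q@np.array(c['camera_matrix']).T
    return cv2.remap(c['pixels'],(q[...,0]/q[...,2]).astype(np.float32),(q[...,1]/q[...,2]).astype(np.float32),cv2.INTER_CUBIC)
E
python3 - <<'E'
from h import *
a=dict(np.load('top.npz'))
# average frames for noise
fr=np.mean([bot.read_camera('top')['pixels'].astype(float) for _ in range(6)],0); a['pixels']=fr.astype(np.uint8); np.savez('top.npz',**a)
o=np.zeros((600,800,3),np.uint8)
A=rect(a,.009,.52,-.175,.075,2600); o[:390,:390]=A
B=rect(a,.014,.555,.175,.13,1500); o[:390,400:790]=B
C=rect(a,.074,.53,-.175,.05,2000); o[395:595,:200]=C
D=rect(a,.124,.53,-.175,.05,2000); o[395:595,205:405]=D
E=rect(a,.13,.59,.18,.05,2000); o[395:595,410:610]=E
cv2.imwrite('pics/rect.png',o[...,::-1])
for (u,v) in ((100,20),(250,20)): print(A[v,u],)
E
```

```text
[82 86 88]
[115 123 126]
```

View pics/rect.png

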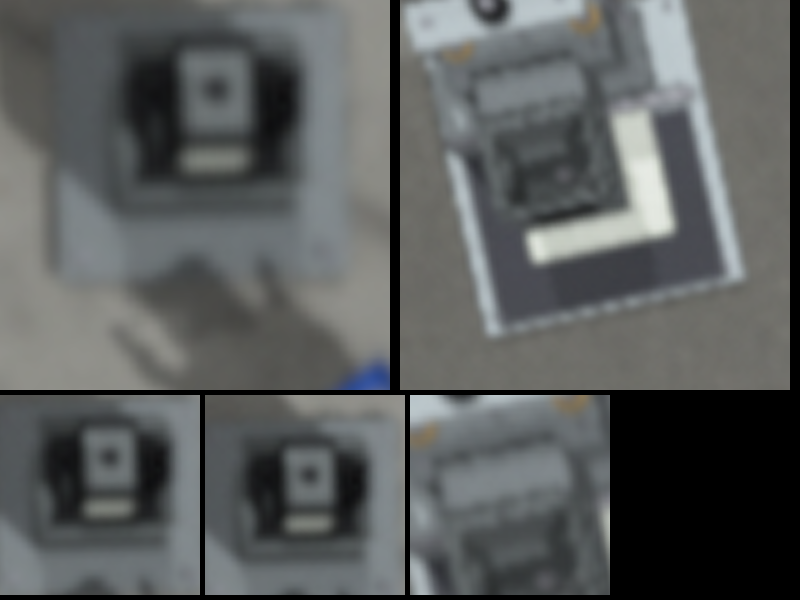

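Rectified view: the dock plate spans about (57..348, 10..280) at 2.6 px/mm, which gives 112 x 104 mm and matches the spec. The coder plate's front corners are near (490,335) and (743,278), about 175 mm apart, also a match, with a heading of about +12.8°. Next I'll refine the edges with line fits and cross-check against the scene camera.

```bash
cat >> h.py <<'E'
from scipy.ndimage import map_coordinates,gaussian_filter
def edge(img,p0,p1,w=9,n=60):
    """subpixel line near p0-p1: perpendicular gradient maxima, robust fit -> (point,dir)"""
    g=gaussian_filter(cv2.cvtColor(img,cv2.COLOR_RGB2GRAY).astype(float),1.5)
    p0,p1=np.array(p0,float),np.array(p1,float); d=(p1-p0)/np.linalg.norm(p1-p0); m=np.array([-d[1],d[0]])
    t=np.arange(-w,w+.1,.5); pts=p0+(p1-p0)*np.linspace(.04,.96,n)[:,None]
    q=pts[:,None]+t[:,None]*m; pr=map_coordinates(g,[q[...,1],q[...,0]],order=1)
    gr=np.gradient(pr,axis=1); gr*=np.sign(np.median(gr.sum(1))) ; i=gr.argmax(1)
    f=cv2.fitLine((pts+t[i][:,None]*m).astype(np.float32),cv2.DIST_HUBER,0,1,.01,.01).ravel()
    r=np.abs((pts+t[i][:,None]*m-f[2:])@[-f[1],f[0]])
    return f[2:],f[:2]*np.sign(f[:2]@d),np.median(r)
def inter(a,b):
    s=np.linalg.solve(np.array([a[1],-b[1]]).T,b[0]-a[0]); return a[0]+s[0]*a[1]
E
python3 - <<'E'
from h import *
a=dict(np.load('top.npz'))
A=rect(a,.009,.52,-.175,.075,2600)
W=lambda p,cx,cy,h,k:np.array([cx+h-p[1]/k,cy+h-p[0]/k])
L=edge(A,(57,60),(60,265));Rr=edge(A,(348,40),(345,260));T=edge(A,(70,10),(340,10));Bm=edge(A,(62,276),(160,278))
for e in(L,Rr,T,Bm): print('dock ang',np.degrees(np.arctan2(e[1][1],e[1][0])).round(2),e[2].round(2))
P=[W(inter(x,y),.52,-.175,.075,2600) for x,y in((L,T),(Rr,T),(Rr,Bm),(L,Bm))]; P=np.array(P)
print(P.round(4),P.mean(0).round(4),np.linalg.norm(np.diff(P,axis=0),axis=1).round(4))
B=rect(a,.014,.555,.175,.13,1500)
L=edge(B,(60,185),(88,325));Rr=edge(B,(310,130),(340,265));F=edge(B,(95,333),(338,279))
for e in(L,Rr,F): print('coder ang',np.degrees(np.arctan2(e[1][1],e[1][0])).round(2),e[2].round(2))
P=np.array([W(inter(x,F),.555,.175,.13,1500) for x in(L,Rr)]); print(P.round(4),np.linalg.norm(P[0]-P[1]))
v=P[0]-P[1]; v/=np.linalg.norm(v); h=np.arctan2(-v[0],v[1]); print('heading',np.degrees(h)); 
for h in (h,): print('coder origin',P.mean(0)+.08*np.array([np.cos(h),np.sin(h)]))
E
```

```text
dock ang 89.29 0.99
dock ang 92.28 1.87
dock ang -0.24 0.46
dock ang 5.5 1.41
[[ 0.5938 -0.1223]
 [ 0.5943 -0.2377]
 [ 0.481  -0.2332]
 [ 0.4916 -0.1235]] [ 0.5402 -0.1792] [0.1154 0.1134 0.1101]
coder ang 77.17 0.29
coder ang 77.43 0.48
coder ang -12.83 0.19
[[0.466  0.2477]
 [0.5049 0.0768]] 0.17525138675488444
heading 12.826707709303841
coder origin [0.5634718  0.18004606]
```

```bash
python3 - <<'E'
from h import *
a=dict(np.load('top.npz'));s=dict(np.load('scene.npz'))
s['pixels']=np.mean([bot.read_camera('scene')['pixels'].astype(float) for _ in range(6)],0).astype(np.uint8); np.savez('scene.npz',**s)
f=lambda c,u,v,w,h,k:cv2.resize(c['pixels'][v:v+h,u:u+w],None,fx=k,fy=k,interpolation=cv2.INTER_CUBIC)
o=np.zeros((600,800,3),np.uint8)
o[:480,:400]=f(a,120,172,50,60,8); o[:480,400:]=f(s,160,135,50,60,8)
cv2.imwrite('pics/crop2.png',np.clip(o[:480,:,::-1].astype(float)*1.6,0,255).astype(np.uint8))
for z in(.12,.124,.128): print(plane(s,271.25,202.25,z).round(4))
print(plane(a,240+203/7,190+140/7,.124).round(4))
E
```

```text
[ 0.5447 -0.1753  0.12  ]
[ 0.5405 -0.1789  0.124 ]
[ 0.5362 -0.1825  0.128 ]
[ 0.5392 -0.178   0.124 ]
```

View pics/crop2.png

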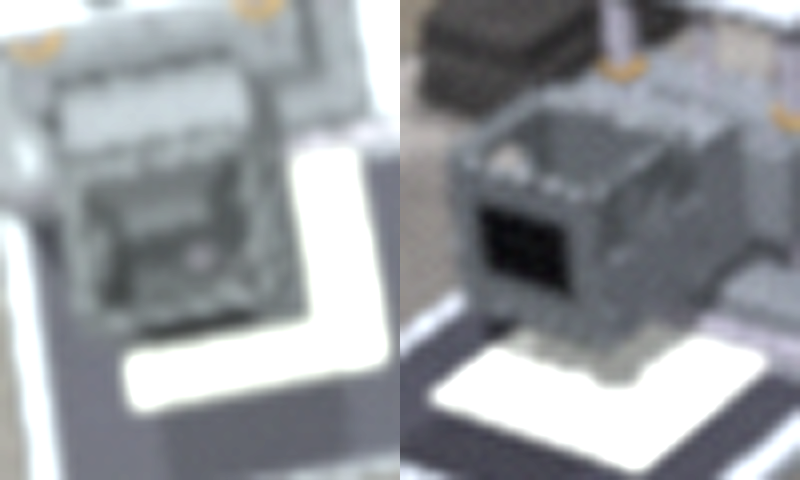

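```bash
python3 - <<'E'
from h import *
a=dict(np.load('top.npz'));s=dict(np.load('scene.npz'))
def tri(p,q):
    (o1,d1),(o2,d2)=ray(a,*p),ray(s,*q); A=np.array([d1,-d2]).T; t=np.linalg.lstsq(A,o2-o1,rcond=None)[0]
    x,y=o1+t[0]*d1,o2+t[1]*d2; return ((x+y)/2).round(4),np.linalg.norm(x-y).round(4)
T=lambda x,y:(120+x/8,172+y/8); S=lambda x,y:(160+(x-400)/8,135+y/8)
print('FR',tri(T(285,290),S(597,203))); print('FL',tri(T(90,325),S(455,160)))
print('knob',tri((132,168.25),(196.75,128.25)))
for z in(.157,.163):print(plane(a,132,168.25,z).round(4),plane(s,196.75,128.25,z).round(4))
for x0,y0 in((.5587,.1784),(.5635,.18)):
    h=np.radians(12.83);u=np.array([np.cos(h),np.sin(h)]);v=np.array([-u[1],u[0]])
    print('knob pred',(np.array([x0,y0])+.084*u).round(4))
    for z in (.118,.133,.148):
        print(z,[tuple(((proj(a,[*(np.array([x0,y0])+i*.0265*u+j*.0305*v),z])-[120,172])*8).round()) for i,j in((-1,1),(-1,-1),(1,-1),(1,1))],[tuple(((proj(s,[*(np.array([x0,y0])+i*.0265*u+j*.0305*v),z])-[160,135])*8+[400,0]).round()) for i,j in((-1,1),(-1,-1),(1,-1),(1,1))])
# coder plate front edge profile in top image, at mid of front edge, in rectified mm
B=rect(a,.014,.4855+.0,.1623,.02,2000)
print([int(B[int(40-k*u[0]*2),int(40-k*u[1]*2)].mean()) for k in range(-12,13)])
E
```

```text
FR (array([0.5366, 0.1347, 0.1191]), np.float64(0.0016))
FL (array([0.5243, 0.2006, 0.1163]), np.float64(0.0013))
knob (array([0.6382, 0.1957, 0.16  ]), np.float64(0.0003))
[0.639  0.1968 0.157 ] [0.6422 0.2004 0.157 ]
[0.6373 0.1948 0.163 ] [0.6344 0.1908 0.163 ]
knob pred [0.6406 0.1971]
0.118 [(np.float64(86.0), np.float64(317.0)), (np.float64(261.0), np.float64(283.0)), (np.float64(239.0), np.float64(136.0)), (np.float64(65.0), np.float64(170.0))] [(np.float64(454.0), np.float64(152.0)), (np.float64(591.0), np.float64(194.0)), (np.float64(681.0), np.float64(129.0)), (np.float64(545.0), np.float64(90.0))]
0.133 [(np.float64(72.0), np.float64(310.0)), (np.float64(250.0), np.float64(275.0)), (np.float64(228.0), np.float64(126.0)), (np.float64(51.0), np.float64(160.0))] [(np.float64(449.0), np.float64(115.0)), (np.float64(587.0), np.float64(157.0)), (np.float64(677.0), np.float64(92.0)), (np.float64(541.0), np.float64(54.0))]
0.148 [(np.float64(58.0), np.float64(302.0)), (np.float64(239.0), np.float64(267.0)), (np.float64(216.0), np.float64(116.0)), (np.float64(37.0), np.float64(151.
[... 573 characters left out ...]
47.0), np.float64(261.0)), (np.float64(224.0), np.float64(113.0)), (np.float64(48.0), np.float64(147.0))] [(np.float64(457.0), np.float64(109.0)), (np.float64(595.0), np.float64(150.0)), (np.float64(685.0), np.float64(86.0)), (np.float64(549.0), np.float64(48.0))]
0.148 [(np.float64(54.0), np.float64(288.0)), (np.float64(235.0), np.float64(253.0)), (np.float64(213.0), np.float64(102.0)), (np.float64(34.0), np.float64(137.0))] [(np.float64(452.0), np.float64(72.0)), (np.float64(591.0), np.float64(112.0)), (np.float64(681.0), np.float64(49.0)), (np.float64(544.0), np.float64(11.0))]
[102, 103, 105, 110, 115, 120, 125, 125, 125, 118, 110, 102, 96, 86, 78, 73, 68, 65, 64, 64, 64, 64, 64, 64, 64]
```

Measurements agree:
- **Cartridge:** axis at (0.540, -0.1785), heading about 0.4°. Both views put the top hole within 1.5 mm.
- **Coder bay axis:** about (0.557, 0.178), heading +12.8°. The knob triangulates to 0.160 m, between the bridge top at 0.150 and the knob top at 0.163. It sits about 84 mm behind the axis.
- **Bay mouth:** about 0.118 m.

Next, a helper to turn goals into tool-axis shifts.

```bash
cat > to.py <<'E'
import sys
from h import *
o=bot.observe(); M=R.from_rotvec(o['ee_rot']).as_matrix(); p=np.array(o['tcp_pos'])
yaw=np.degrees(np.arctan2(-M[0,1],M[1,1]))  # heading of line along tool y, vs world y
print('t',o['time'],'p',p.round(4),'tooly yaw',yaw.round(2),'z',M[:,2].round(3),'F',np.round(o['contact_force'],1),'T',np.round(o['wrist_torque'],2),'w',round(o['gripper_width'],3),'g',round(o['grasp_force'],1),'j7',round(o['joint_positions'][6],2))
if len(sys.argv)>4:
    x,y,z,h=map(float,sys.argv[1:5])
    dh=(h-yaw+90)%180-90; print('roll needed',round(-dh,2),'or',round(-dh+180*np.sign(dh),2))
    print('shift in current tool axes mm',(M.T@(np.array([x,y,z])-p)*1000).round(1))
    c,s=np.cos(np.radians(dh)),np.sin(np.radians(dh)); M2=np.array([[c,-s,0],[s,c,0],[0,0,1]])@M
    print('after roll',(M2.T@(np.array([x,y,z])-p)*1000).round(1))
E
python3 to.py .54 -.1785 .18 .4
```

```text
t 0.7 p [0.1694 0.6275 0.2018] tooly yaw -15.11 z [-0.  0. -1.] F [-0.8 -0.1  0. ] T [-0.02  0.02  0.  ] w 1.001 g 0.0 j7 -0.21
roll needed -15.51 or 164.49
shift in current tool axes mm [-567.9 -681.6   21.8]
after roll [-365.  -808.6   21.8]
```

```bash
python3 -m crank '[{"gripper":1,"xyz":[0,0,-0.025],"roll":-7.75},{"gripper":1,"xyz":[0,0,-0.025],"roll":-7.75},{"gripper":1,"xyz":[-0.035,-0.03,0],"roll":0},{"gripper":1,"xyz":[-0.035,-0.03,0],"roll":0},{"gripper":1,"xyz":[-0.035,-0.03,0],"roll":0}]' 25; python3 to.py .54 -.1785 .18 .4
```

```text
time: 1.2
tcp_pos: [0.2759, 0.5374, 0.2521]
ee_rot: [-0.012, 3.141, 0.001]
contact_force: [0.5, -0.0, -0.6]
gripper_width: 1.001
grasp_force: 0.0
t 1.2 p [0.2759 0.5374 0.2521] tooly yaw 0.45 z [ 0.     0.001 -1.   ] F [ 0.5 -0.  -0.6] T [-0.02 -0.09 -0.02] w 1.001 g 0.0 j7 0.29
roll needed 0.05 or -179.95
shift in current tool axes mm [-258.4 -718.    71.8]
after roll [-259.  -717.8   71.8]
```

```bash
for i in 1; do python3 -m crank '[{"gripper":1,"xyz":[-0.016,-0.045,0],"roll":0},{"gripper":1,"xyz":[-0.016,-0.045,0],"roll":0},{"gripper":1,"xyz":[-0.016,-0.045,0],"roll":0},{"gripper":1,"xyz":[-0.016,-0.045,0],"roll":0},{"gripper":1,"xyz":[-0.016,-0.045,0],"roll":0}]'; python3 -m crank '[{"gripper":1,"xyz":[-0.016,-0.045,0],"roll":0},{"gripper":1,"xyz":[-0.016,-0.045,0],"roll":0},{"gripper":1,"xyz":[-0.016,-0.045,0],"roll":0},{"gripper":1,"xyz":[-0.016,-0.045,0],"roll":0},{"gripper":1,"xyz":[-0.016,-0.045,0],"roll":0}]'; done; python3 to.py .54 -.1785 .18 .4
```

```text
time: 1.7
tcp_pos: [0.357, 0.3119, 0.2521]
ee_rot: [-0.011, 3.141, 0.001]
contact_force: [1.1, 1.0, 0.5]
gripper_width: 0.998
grasp_force: 0.0
time: 2.2
tcp_pos: [0.4386, 0.0875, 0.2523]
ee_rot: [-0.011, 3.14, 0.0]
contact_force: [1.5, 0.3, 0.2]
gripper_width: 0.999
grasp_force: 0.0
t 2.2 p [0.4386 0.0875 0.2523] tooly yaw 0.4 z [ 0.001  0.    -1.   ] F [1.5 0.3 0.2] T [ 0.02 -0.1  -0.01] w 0.999 g 0.0 j7 1.31
roll needed -0.0 or 180.0
shift in current tool axes mm [ -99.5 -266.7   72.4]
after roll [ -99.5 -266.7   72.4]
```

```bash
python3 -m crank '[{"gripper":1,"xyz":[-0.017,-0.045,0],"roll":0},{"gripper":1,"xyz":[-0.017,-0.045,0],"roll":0},{"gripper":1,"xyz":[-0.017,-0.045,0.01],"roll":0},{"gripper":1,"xyz":[-0.017,-0.045,0.01],"roll":0},{"gripper":1,"xyz":[-0.017,-0.045,0.01],"roll":0}]'; python3 -m crank '[{"gripper":1,"xyz":[-0.014,-0.04,0.01],"roll":0},{"gripper":1,"xyz":[0,0,0.02],"roll":0},{"gripper":1,"xyz":[0,0,0.01],"roll":0},{"gripper":1,"xyz":[0,0,0],"roll":0},{"gripper":1,"xyz":[0,0,0],"roll":0}]';  python3 to.py .54 -.1785 .082 .4
python3 - <<'E'
from h import *
o=np.zeros((600,800,3),np.uint8)
f=lambda c,u,v,w,h,k:cv2.resize(c['pixels'][v:v+h,u:u+w],None,fx=k,fy=k,interpolation=cv2.INTER_CUBIC)
c=cam('scene'); print(proj(c,bot.observe()['tcp_pos'])); o[:480,:400]=f(c,220,130,100,120,4)
c=cam('top'); print(proj(c,bot.observe()['tcp_pos'])); o[:480,400:]=f(c,220,150,100,120,4)
cv2.imwrite('pics/pre.png',np.clip(1.5*o[:480,:,::-1].astype(float),0,255).astype(np.uint8))
E
```

```text
time: 2.7
tcp_pos: [0.5253, -0.1369, 0.2219]
ee_rot: [-0.011, 3.14, -0.0]
contact_force: [0.3, 1.2, 0.5]
gripper_width: 0.997
grasp_force: 0.0
time: 3.2
tcp_pos: [0.5391, -0.1735, 0.1822]
ee_rot: [-0.014, 3.141, 0.001]
contact_force: [0.4, -0.3, 0.2]
gripper_width: 1.001
grasp_force: 0.0
t 3.2 p [ 0.5391 -0.1735  0.1822] tooly yaw 0.51 z [ 0.     0.001 -1.   ] F [ 0.4 -0.3  0.2] T [ 0.01 -0.03  0.07] w 1.001 g 0.0 j7 1.87
roll needed 0.11 or -179.89
shift in current tool axes mm [ -0.9  -5.1 100.2]
after roll [ -0.9  -5.1 100.2]
[269.59777172 181.02416035]
[268.67739168 205.83147981]
```

View pics/pre.png

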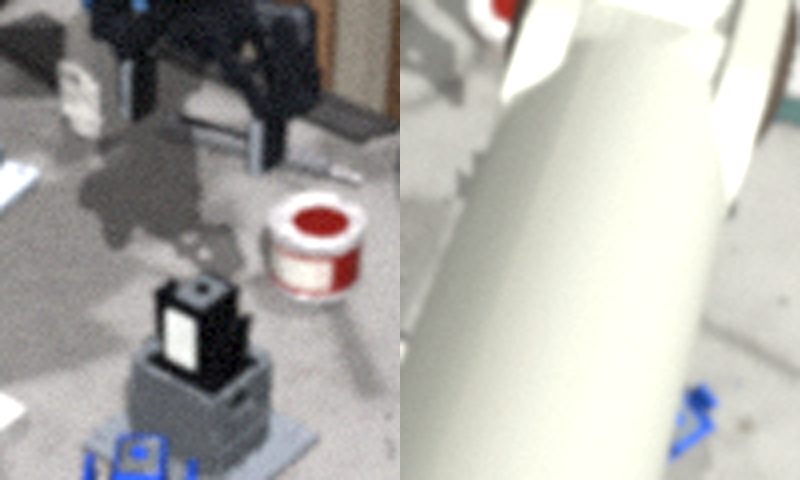

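The scene view shows the open fingertips near (255,159) and (286,172), straddling a line above the cartridge. I'll check those against the measured TCP.

```bash
python3 - <<'E'
from h import *
c=dict(np.load('scene.npz'))
for z in (.182,.195,.21,.22): print(z,[proj(c,[.539,-.1735+s*.0475,z]).round(1) for s in(1,-1)])
print(proj(c,[.54,-.1785,.124]))
E
```

```text
0.182 [array([254.3, 174.1]), array([285.2, 189. ])]
0.195 [array([254.3, 169.4]), array([285.4, 184.2])]
0.21 [array([254.2, 164. ]), array([285.6, 178.6])]
0.22 [array([254.2, 160.3]), array([285.7, 174.8])]
[270.98893317 202.26809183]
```

```bash
python3 -m crank '[{"gripper":1,"xyz":[-0.001,-0.005,0.01],"roll":0.1},{"gripper":1,"xyz":[0,0,0.025],"roll":0},{"gripper":1,"xyz":[0,0,0.025],"roll":0},{"gripper":1,"xyz":[0,0,0.025],"roll":0},{"gripper":1,"xyz":[0,0,0.01],"roll":0}]';python3 -m crank '[{"gripper":1,"xyz":[0,0,0.003],"roll":0},{"gripper":1,"xyz":[0,0,0],"roll":0},{"gripper":1,"xyz":[0,0,0],"roll":0},{"gripper":1,"xyz":[0,0,0],"roll":0},{"gripper":1,"xyz":[0,0,0],"roll":0}]';  python3 to.py .54 -.1785 .084 .4
python3 - <<'E'
from h import *
c=cam('scene'); p=c['pixels'][150:240,215:315]
cv2.imwrite('pics/pre2.png',np.clip(1.6*cv2.resize(p,None,fx=6,fy=6,interpolation=cv2.INTER_CUBIC)[...,::-1].astype(float),0,255).astype(np.uint8))
for z in (.084,.097): print([((proj(c,[.54,-.1785+s*.0475,z])-[215,150])*6).round() for s in(1,-1)])
E
```

```text
time: 3.8
tcp_pos: [0.5383, -0.1795, 0.0844]
ee_rot: [0.008, -3.138, -0.001]
contact_force: [-0.8, 0.9, -0.3]
gripper_width: 1.006
grasp_force: 0.0
time: 4.3
tcp_pos: [0.5406, -0.1802, 0.0847]
ee_rot: [-0.008, 3.14, -0.001]
contact_force: [-0.2, -0.5, -0.1]
gripper_width: 1.0
grasp_force: 0.0
t 4.3 p [ 0.5406 -0.1802  0.0847] tooly yaw 0.29 z [ 0.002 -0.    -1.   ] F [-0.2 -0.5 -0.1] T [-0.01 -0.02  0.04] w 1.0 g 0.0 j7 1.88
roll needed -0.11 or 179.89
shift in current tool axes mm [0.6 1.7 0.7]
after roll [0.6 1.7 0.7]
[array([248., 347.]), array([425., 442.])]
[array([248., 322.]), array([426., 416.])]
```

View pics/pre2.png

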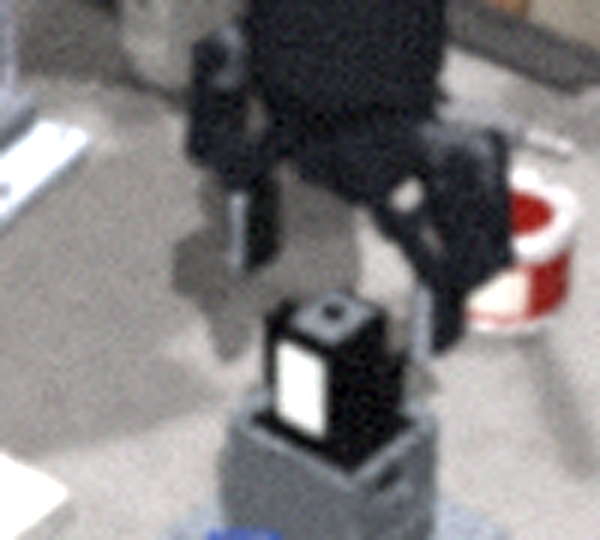

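Fingertip inner edges, from the grey strips, are near (245,268) and (412,360), with the cartridge's top hole at (335,312). I'll solve for the tip height.

```bash
python3 - <<'E'
from h import *
c=dict(np.load('scene.npz'))
for z in (.084,.097,.11,.12): print(z,[((proj(c,[.5296,-.1802+s*.0425,z])-[215,150])*6).round() for s in(1,-1)])
for s,u,v in((1,245,268),(-1,412,360)):
    p,d=ray(c,215+u/6,150+v/6)
    t=(-.1802+s*.0425-p[1])/d[1]; print(p+t*d)      # assume y known
    t=(.5296-p[0])/d[0]; print(p+t*d)
# vertical point columns are nearly z-independent; cart top corners check
print(((proj(c,[.52,-.1785+.014,.124])-[215,150])*6).round(),((proj(c,[.56,-.1785-.014,.124])-[215,150])*6).round(),((proj(c,[.52,-.1785-.014,.124])-[215,150])*6).round())
E
```

```text
0.084 [array([243., 365.]), array([402., 451.])]
0.097 [array([243., 339.]), array([403., 425.])]
0.11 [array([243., 314.]), array([404., 399.])]
0.12 [array([243., 294.]), array([405., 378.])]
[ 0.53100263 -0.1377      0.13187688]
[ 0.5296     -0.13899379  0.13319966]
[ 0.53387259 -0.2227      0.12635531]
[ 0.5296     -0.22607535  0.13040284]
[276. 322.] [395. 306.] [330. 350.]
```

```bash
python3 -m crank '[{"gripper":0.5,"xyz":[0,0.0015,0],"roll":0},{"gripper":0.45,"xyz":[0,0,0],"roll":0},{"gripper":0.4,"xyz":[0,0,0],"roll":0},{"gripper":0.35,"xyz":[0,0,0],"roll":0},{"gripper":0.3,"xyz":[0,0,0],"roll":0}]' 20;  python3 to.py .54 -.1785 .084 .4
python3 - <<'E'
from h import *
c=cam('scene'); p=c['pixels'][150:240,215:315]
cv2.imwrite('pics/pre3.png',np.clip(1.6*cv2.resize(p,None,fx=6,fy=6,interpolation=cv2.INTER_CUBIC)[...,::-1].astype(float),0,255).astype(np.uint8))
E
```

```text
time: 4.85
tcp_pos: [0.5399, -0.1785, 0.0837]
ee_rot: [0.008, -3.141, -0.0]
contact_force: [-0.2, -0.4, -0.2]
gripper_width: 0.65
grasp_force: 0.0
t 4.85 p [ 0.5399 -0.1785  0.0837] tooly yaw 0.29 z [-0.  0. -1.] F [-0.2 -0.4 -0.2] T [-0.    0.04 -0.05] w 0.65 g 0.0 j7 1.88
roll needed -0.11 or 179.89
shift in current tool axes mm [-0.1  0.  -0.3]
after roll [-0.1  0.  -0.3]
```

View pics/pre3.png

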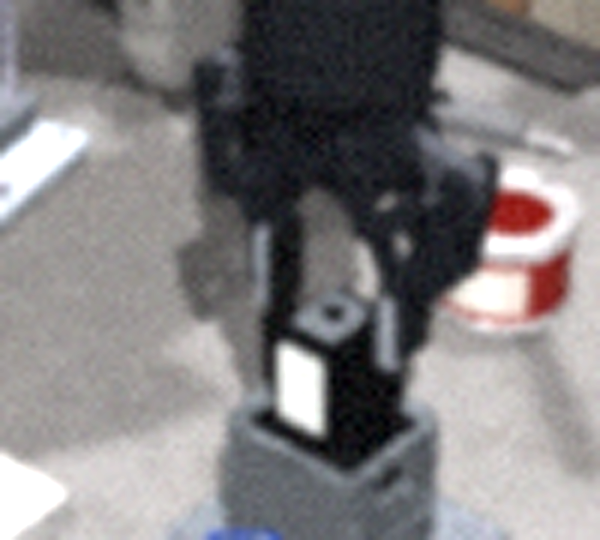

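The opening is now 55 mm with no contact, and the strips end at (262,300) and (385,368). So the tips really are about 30 mm above the reported TCP. I'll compute the true tip height, reopen and go lower.

```bash
python3 - <<'E'
from h import *
c=dict(np.load('scene.npz'))
for z in (.084,.1,.11,.12): print(z,[((proj(c,[.529,-.1785+s*.0276,z])-[215,150])*6).round() for s in(1,-1)])
E
python3 -m crank '[{"gripper":1,"xyz":[0,0,0],"roll":0},{"gripper":1,"xyz":[0,0,0],"roll":0},{"gripper":1,"xyz":[0,0,0],"roll":0},{"gripper":1,"xyz":[0,0,0.01],"roll":0},{"gripper":1,"xyz":[0,0,0.01],"roll":0}]'
```

```text
0.084 [array([266., 378.]), array([369., 434.])]
0.1 [array([266., 347.]), array([370., 402.])]
0.11 [array([266., 327.]), array([370., 382.])]
0.12 [array([266., 307.]), array([371., 362.])]
time: 5.4
tcp_pos: [0.5401, -0.1785, 0.0632]
ee_rot: [-0.008, 3.141, -0.0]
contact_force: [-0.2, 0.3, 0.2]
gripper_width: 0.999
grasp_force: 0.0
```

```bash
python3 -m crank '[{"gripper":1,"xyz":[0,0,0.006],"roll":0},{"gripper":1,"xyz":[0,0,0.006],"roll":0},{"gripper":0.6,"xyz":[0,0,0],"roll":0},{"gripper":0.5,"xyz":[0,0,0],"roll":0},{"gripper":0.5,"xyz":[0,0,0],"roll":0}]' 20;  python3 to.py .54 -.1785 .051 .4
python3 - <<'E'
from h import *
c=cam('scene'); p=c['pixels'][150:240,215:315]
cv2.imwrite('pics/pre4.png',np.clip(1.6*cv2.resize(p,None,fx=6,fy=6,interpolation=cv2.INTER_CUBIC)[...,::-1].astype(float),0,255).astype(np.uint8))
E
```

```text
time: 5.9
tcp_pos: [0.5398, -0.1779, 0.0518]
ee_rot: [0.009, -3.141, -0.001]
contact_force: [-0.8, 1.1, -1.2]
gripper_width: 0.752
grasp_force: 0.8
t 5.9 p [ 0.5398 -0.1779  0.0518] tooly yaw 0.32 z [-0.     0.001 -1.   ] F [-0.8  1.1 -1.2] T [0.27 0.07 0.  ] w 0.752 g 0.8 j7 1.89
roll needed -0.08 or 179.92
shift in current tool axes mm [-0.2 -0.6  0.8]
after roll [-0.2 -0.6  0.8]
```

View pics/pre4.png

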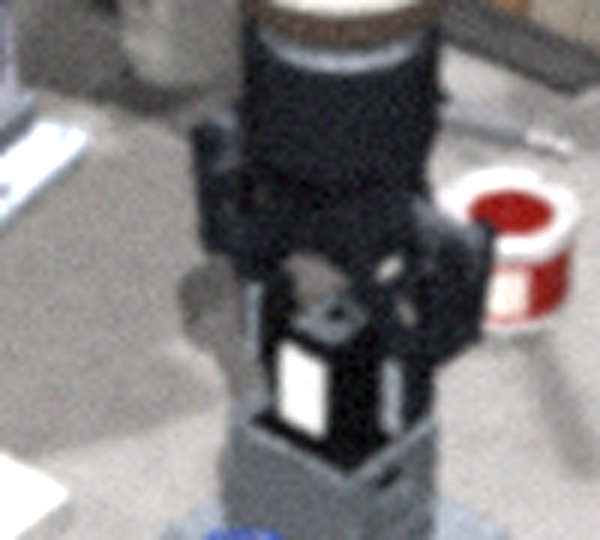

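Both fingers now flank the tabs, with strip ends near (252,343) and (390,432), and the left one touches lightly. I'll go 3 mm lower, centre, and pinch gradually.

```bash
python3 -m crank '[{"gripper":0.65,"xyz":[0,0.0005,0.003],"roll":0},{"gripper":0.5,"xyz":[0,0,0],"roll":0},{"gripper":0.4,"xyz":[0,0,0],"roll":0},{"gripper":0.3,"xyz":[0,0,0],"roll":0},{"gripper":0.25,"xyz":[0,0,0],"roll":0}]' 20;  python3 to.py .54 -.1785 .048 .4
```

```text
time: 6.45
tcp_pos: [0.5405, -0.1784, 0.0494]
ee_rot: [-0.008, 3.14, -0.001]
contact_force: [-0.1, 0.5, 4.4]
gripper_width: 0.628
grasp_force: 4.4
t 6.45 p [ 0.5405 -0.1784  0.0494] tooly yaw 0.28 z [ 0.001 -0.    -1.   ] F [-0.1  0.5  4.4] T [0.14 0.07 0.07] w 0.628 g 4.4 j7 1.88
roll needed -0.12 or 179.88
shift in current tool axes mm [ 0.5 -0.1  1.4]
after roll [ 0.5 -0.1  1.4]
```

```bash
python3 -m crank '[{"gripper":0.15,"xyz":[0,0,-0.0005],"roll":0},{"gripper":0.08,"xyz":[0,0,-0.0005],"roll":0},{"gripper":0.0,"xyz":[0,0,-0.0005],"roll":0},{"gripper":-0.1,"xyz":[0,0,-0.0005],"roll":0},{"gripper":-0.15,"xyz":[0,0,0],"roll":0}]' 20;  python3 to.py .54 -.1785 .048 .4
```

```text
time: 6.95
tcp_pos: [0.5403, -0.1775, 0.051]
ee_rot: [-0.008, 3.141, 0.001]
contact_force: [0.6, 2.5, 5.3]
gripper_width: 0.457
grasp_force: 19.7
t 6.95 p [ 0.5403 -0.1775  0.051 ] tooly yaw 0.31 z [ 0.001  0.    -1.   ] F [0.6 2.5 5.3] T [ 0.56 -0.09  0.02] w 0.457 g 19.7 j7 1.88
roll needed -0.09 or 179.91
shift in current tool axes mm [ 0.3 -1.   3. ]
after roll [ 0.3 -1.   3. ]
```

```bash
python3 -m crank '[{"gripper":-0.3,"xyz":[0,0,0],"roll":0},{"gripper":-0.3,"xyz":[0,0,-0.001],"roll":0},{"gripper":-0.3,"xyz":[0,0,-0.001],"roll":0},{"gripper":-0.3,"xyz":[0,0,-0.001],"roll":0},{"gripper":-0.3,"xyz":[0,0,-0.001],"roll":0}]' 30;  python3 to.py
```

```text
time: 7.45
tcp_pos: [0.5401, -0.1776, 0.0548]
ee_rot: [-0.008, 3.141, 0.001]
contact_force: [1.4, 2.4, 2.8]
gripper_width: 0.443
grasp_force: 34.1
t 7.45 p [ 0.5401 -0.1776  0.0548] tooly yaw 0.3 z [ 0.  0. -1.] F [1.4 2.4 2.8] T [ 0.71 -0.32 -0.01] w 0.443 g 34.1 j7 1.88
```

```bash
python3 -m crank '[{"gripper":-0.3,"xyz":[0,0,-0.001],"roll":0},{"gripper":-0.3,"xyz":[0,0,-0.002],"roll":0},{"gripper":-0.3,"xyz":[0,0,-0.003],"roll":0},{"gripper":-0.3,"xyz":[0,0,-0.003],"roll":0},{"gripper":-0.3,"xyz":[0,0,-0.003],"roll":0}]';  python3 to.py
```

```text
time: 7.95
tcp_pos: [0.5389, -0.1782, 0.0663]
ee_rot: [0.007, -3.14, -0.0]
contact_force: [-0.5, 0.6, -3.0]
gripper_width: 0.44
grasp_force: 33.7
t 7.95 p [ 0.5389 -0.1782  0.0663] tooly yaw 0.27 z [-0.002  0.    -1.   ] F [-0.5  0.6 -3. ] T [ 0.22 -0.17  0.01] w 0.44 g 33.7 j7 1.88
```

```bash
python3 -m crank '[{"gripper":-0.3,"xyz":[0,0,-0.008],"roll":0},{"gripper":-0.3,"xyz":[0,0,-0.012],"roll":0},{"gripper":-0.3,"xyz":[0,0,-0.012],"roll":0},{"gripper":-0.3,"xyz":[0,0,-0.012],"roll":0},{"gripper":-0.3,"xyz":[0,0,-0.012],"roll":0}]'; python3 -m crank '[{"gripper":-0.3,"xyz":[0,0,-0.016],"roll":0},{"gripper":-0.3,"xyz":[0,0,-0.02],"roll":0},{"gripper":-0.3,"xyz":[0,0,-0.02],"roll":0},{"gripper":-0.3,"xyz":[0,0,-0.016],"roll":0},{"gripper":-0.3,"xyz":[0,0,-0.006],"roll":0}]'; python3 to.py .557 .178 .2 12.8
```

```text
time: 8.45
tcp_pos: [0.54, -0.1782, 0.1243]
ee_rot: [-0.008, 3.141, -0.0]
contact_force: [-0.2, -0.0, -1.9]
gripper_width: 0.44
grasp_force: 33.7
time: 8.95
tcp_pos: [0.541, -0.1785, 0.2035]
ee_rot: [-0.008, 3.138, -0.002]
contact_force: [1.0, 0.2, -1.1]
gripper_width: 0.442
grasp_force: 33.7
t 8.95 p [ 0.541  -0.1785  0.2035] tooly yaw 0.28 z [ 0.004 -0.001 -1.   ] F [ 1.   0.2 -1.1] T [-0.02 -0.07  0.02] w 0.442 g 33.7 j7 1.87
roll needed -12.52 or 167.48
shift in current tool axes mm [-17.7 356.4   3.2]
after roll [-94.6 344.1   3.5]
```

```bash
python3 -m crank '[{"gripper":-0.3,"xyz":[-0.002,0.015,0],"roll":0},{"gripper":-0.3,"xyz":[-0.002,0.03,0],"roll":0},{"gripper":-0.3,"xyz":[-0.002,0.035,0],"roll":0},{"gripper":-0.3,"xyz":[-0.002,0.035,0],"roll":0},{"gripper":-0.3,"xyz":[-0.002,0.035,0],"roll":0}]'; python3 -m crank '[{"gripper":-0.3,"xyz":[-0.002,0.035,0],"roll":-2.5},{"gripper":-0.3,"xyz":[-0.002,0.035,0],"roll":-2.5},{"gripper":-0.3,"xyz":[-0.003,0.035,0],"roll":-2.5},{"gripper":-0.3,"xyz":[-0.003,0.03,0],"roll":-2.5},{"gripper":-0.3,"xyz":[-0.003,0.02,0],"roll":-2.5}]'; python3 to.py .557 .178 .2 12.8
```

```text
time: 9.45
tcp_pos: [0.548, -0.0252, 0.1997]
ee_rot: [0.009, -3.139, -0.001]
contact_force: [-0.5, 0.3, -1.9]
gripper_width: 0.439
grasp_force: 33.7
time: 9.95
tcp_pos: [0.5475, 0.1318, 0.1997]
ee_rot: [0.359, -3.119, -0.002]
contact_force: [-0.0, -1.0, -2.0]
gripper_width: 0.444
grasp_force: 33.7
t 9.95 p [0.5475 0.1318 0.1997] tooly yaw 13.14 z [-0.002  0.001 -1.   ] F [-0. -1. -2.] T [ 0.01  0.02 -0.01] w 0.444 g 33.7 j7 1.48
roll needed 0.34 or -179.66
shift in current tool axes mm [-19.7  42.9  -0.3]
after roll [-19.5  43.   -0.2]
```

```bash
python3 -m crank '[{"gripper":-0.3,"xyz":[-0.008,0.018,0],"roll":0.3},{"gripper":-0.3,"xyz":[-0.008,0.018,0],"roll":0},{"gripper":-0.3,"xyz":[-0.004,0.007,0],"roll":0},{"gripper":-0.3,"xyz":[0,0,0],"roll":0},{"gripper":-0.3,"xyz":[0,0,0],"roll":0}]'; python3 to.py .557 .178 .2 12.8
python3 - <<'E'
from h import *
c=cam('scene'); p=c['pixels'][85:195,135:235]
cv2.imwrite('pics/bay.png',np.clip(1.6*cv2.resize(p,None,fx=5,fy=5,interpolation=cv2.INTER_CUBIC)[...,::-1].astype(float),0,255).astype(np.uint8))
p=bot.observe()['tcp_pos']; h=np.radians(12.8); u=np.array([np.cos(h),np.sin(h)]);v=np.array([-u[1],u[0]])
for i,j in((-1,1),(-1,-1),(1,-1)): print('block bottom corner expected',((proj(c,[*(p[:2]+i*.022*u+j*.026*v),p[2]-.031])-[135,85])*5).round())
for i,j in((-1,1),(-1,-1),(1,-1)): print('mouth .118',((proj(c,[*(np.array([.557,.178])+i*.0265*u+j*.0305*v),.118])-[135,85])*5).round())
E
```

```text
time: 10.45
tcp_pos: [0.5592, 0.1727, 0.2003]
ee_rot: [0.341, -3.122, 0.002]
contact_force: [-0.6, 0.1, -2.5]
gripper_width: 0.446
grasp_force: 33.7
t 10.45 p [0.5592 0.1727 0.2003] tooly yaw 12.45 z [-0.001 -0.001 -1.   ] F [-0.6  0.1 -2.5] T [-0.02 -0.01  0.01] w 0.446 g 33.7 j7 1.4
roll needed -0.35 or 179.65
shift in current tool axes mm [1.  5.7 0.3]
after roll [0.9 5.7 0.3]
block bottom corner expected [167. 266.]
block bottom corner expected [242. 288.]
block bottom corner expected [290. 255.]
mouth .118 [157. 347.]
mouth .118 [243. 373.]
mouth .118 [299. 332.]
```

View pics/bay.png

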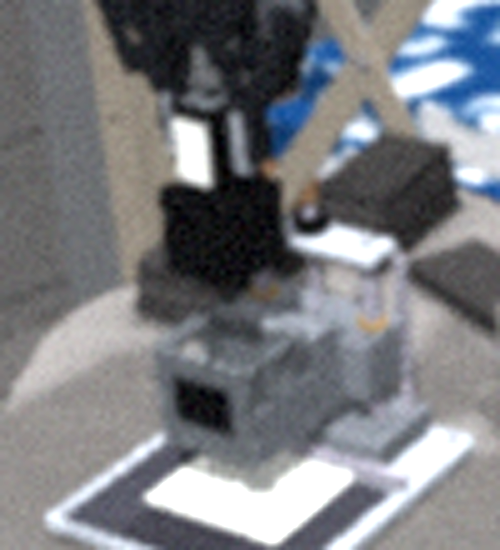

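The block's underside corners at (167,262), (238,290) and (287,262) match expectation (underside is TCP minus 31 mm). It hangs above the mouth, whose front rim is near (157,350) and (243,378). It still needs about 5.7 mm along +y.

```bash
python3 -m crank '[{"gripper":-0.3,"xyz":[0.001,0.0055,0],"roll":-0.3},{"gripper":-0.3,"xyz":[0,0,0.01],"roll":0},{"gripper":-0.3,"xyz":[0,0,0.012],"roll":0},{"gripper":-0.3,"xyz":[0,0,0.012],"roll":0},{"gripper":-0.3,"xyz":[0,0,0.006],"roll":0}]'; python3 -m crank '[{"gripper":-0.3,"xyz":[0,0,0.003],"roll":0},{"gripper":-0.3,"xyz":[0,0,0.001],"roll":0},{"gripper":-0.3,"xyz":[0,0,0],"roll":0},{"gripper":-0.3,"xyz":[0,0,0],"roll":0},{"gripper":-0.3,"xyz":[0,0,0],"roll":0}]'; python3 to.py .557 .178 .15 12.8
```

```text
time: 11.0
tcp_pos: [0.556, 0.1783, 0.1585]
ee_rot: [0.349, -3.119, 0.001]
contact_force: [-0.1, 0.4, -2.3]
gripper_width: 0.444
grasp_force: 33.7
time: 11.5
tcp_pos: [0.5576, 0.1792, 0.1573]
ee_rot: [-0.35, 3.121, 0.0]
contact_force: [0.1, 0.2, -1.8]
gripper_width: 0.44
grasp_force: 33.7
t 11.5 p [0.5576 0.1792 0.1573] tooly yaw 12.79 z [ 0.001  0.    -1.   ] F [ 0.1  0.2 -1.8] T [-0.04 -0.02 -0.01] w 0.44 g 33.7 j7 1.39
roll needed -0.01 or 179.99
shift in current tool axes mm [ 0.9 -1.   7.3]
after roll [ 0.9 -1.   7.3]
```

```bash
python3 -m crank '[{"gripper":-0.3,"xyz":[0.0005,-0.0005,0.002],"roll":0},{"gripper":-0.3,"xyz":[0,0,0.002],"roll":0},{"gripper":-0.3,"xyz":[0,0,0.002],"roll":0},{"gripper":-0.3,"xyz":[0,0,0.002],"roll":0},{"gripper":-0.3,"xyz":[0,0,0.002],"roll":0}]'; python3 to.py;python3 -m crank '[{"gripper":-0.3,"xyz":[0,0,0.0012],"roll":0},{"gripper":-0.3,"xyz":[0,0,0.0012],"roll":0},{"gripper":-0.3,"xyz":[0,0,0.0012],"roll":0},{"gripper":-0.3,"xyz":[0,0,0.0012],"roll":0},{"gripper":-0.3,"xyz":[0,0,0.0012],"roll":0}]'; python3 to.py
```

```text
time: 12.0
tcp_pos: [0.5593, 0.1791, 0.1489]
ee_rot: [-0.349, 3.117, 0.001]
contact_force: [0.7, -0.2, 12.5]
gripper_width: 0.446
grasp_force: 34.5
t 12.0 p [0.5593 0.1791 0.1489] tooly yaw 12.78 z [ 0.005  0.001 -1.   ] F [ 0.7 -0.2 12.5] T [-0.19 -0.1  -0.03] w 0.446 g 34.5 j7 1.39
time: 12.5
tcp_pos: [0.5637, 0.1805, 0.1464]
ee_rot: [-0.348, 3.108, 0.004]
contact_force: [4.6, -0.2, 19.3]
gripper_width: 0.44
grasp_force: 35.7
t 12.5 p [0.5637 0.1805 0.1464] tooly yaw 12.78 z [ 0.014  0.004 -1.   ] F [ 4.6 -0.2 19.3] T [-0.07 -0.85  0.06] w 0.44 g 35.7 j7 1.38
```

Contact came at the mouth. The push on the tool is +x, and the wrist torque puts the contact on the front (-x) side, so the axis must be a few mm further towards the posts. I'll back off, shift and retry gently.

```bash
python3 -m crank '[{"gripper":-0.3,"xyz":[0,0,-0.003],"roll":0},{"gripper":-0.3,"xyz":[0,0,-0.004],"roll":0},{"gripper":-0.3,"xyz":[0,0,-0.004],"roll":0},{"gripper":-0.3,"xyz":[0,0,-0.003],"roll":0},{"gripper":-0.3,"xyz":[0,0,0],"roll":0}]'; python3 to.py .557 .178 .15 12.8
python3 - <<'E'
from h import *
# numeric look: scene frames averaged, gray profile check of head edges
c=cam('scene'); c['pixels']=np.mean([bot.read_camera('scene')['pixels'].astype(float) for _ in range(8)],0).astype(np.uint8)
np.savez('scene2.npz',**c)
g=cv2.cvtColor(c['pixels'],cv2.COLOR_RGB2GRAY)
np.set_printoptions(linewidth=250)
print('cols 160..206, rows 142..166'); print(g[142:166,160:206])
E
```

```text
time: 13.0
tcp_pos: [0.5555, 0.1781, 0.1541]
ee_rot: [0.35, -3.119, 0.001]
contact_force: [-0.1, -0.4, -2.1]
gripper_width: 0.44
grasp_force: 34.5
t 13.0 p [0.5555 0.1781 0.1541] tooly yaw 12.79 z [-0.003 -0.001 -1.   ] F [-0.1 -0.4 -2.1] T [-0.02 -0.   -0.01] w 0.44 g 34.5 j7 1.39
roll needed -0.01 or 179.99
shift in current tool axes mm [-1.5 -0.4  4.1]
after roll [-1.5 -0.4  4.1]
cols 160..206, rows 142..166
[[102 103  82 ... 118 118 116]
 [117 113  88 ... 113 116 111]
 [118 107  79 ... 113 113 108]
 ...
 [ 90  90  91 ...  67  74  79]
 [ 90  91  91 ...  60  62  67]
 [ 90  91  91 ...  55  52  52]]
```

```bash
python3 -m crank '[{"gripper":-0.3,"xyz":[-0.005,0,0],"roll":0},{"gripper":-0.3,"xyz":[0,0,0.001],"roll":0},{"gripper":-0.3,"xyz":[0,0,0.0012],"roll":0},{"gripper":-0.3,"xyz":[0,0,0.0012],"roll":0},{"gripper":-0.3,"xyz":[0,0,0.0012],"roll":0}]'; python3 to.py .562 .179 .15 12.8
```

```text
time: 13.95
tcp_pos: [0.5616, 0.1796, 0.15]
ee_rot: [0.35, -3.122, 0.0]
contact_force: [0.9, -0.1, -2.6]
gripper_width: 0.443
grasp_force: 34.5
t 13.95 p [0.5616 0.1796 0.15  ] tooly yaw 12.79 z [-0. -0. -1.] F [ 0.9 -0.1 -2.6] T [-0.01  0.    0.01] w 0.443 g 34.5 j7 1.39
roll needed -0.01 or 179.99
shift in current tool axes mm [-0.2 -0.6 -0. ]
after roll [-0.2 -0.6 -0. ]
```

```bash
python3 -m crank '[{"gripper":-0.3,"xyz":[0,0,0.0012],"roll":0},{"gripper":-0.3,"xyz":[0,0,0.0012],"roll":0},{"gripper":-0.3,"xyz":[0,0,0.0012],"roll":0},{"gripper":-0.3,"xyz":[0,0,0],"roll":0},{"gripper":-0.3,"xyz":[0,0,0],"roll":0}]'; python3 to.py .562 .179 .15 12.8
```

```text
time: 14.45
tcp_pos: [0.5626, 0.1798, 0.1471]
ee_rot: [-0.35, 3.12, 0.001]
contact_force: [1.5, 1.9, 1.0]
gripper_width: 0.445
grasp_force: 34.7
t 14.45 p [0.5626 0.1798 0.1471] tooly yaw 12.78 z [ 0.002  0.001 -1.   ] F [1.5 1.9 1. ] T [ 0.08 -0.45 -0.07] w 0.445 g 34.7 j7 1.39
roll needed -0.02 or 179.98
shift in current tool axes mm [ 0.8 -0.6 -2.9]
after roll [ 0.8 -0.6 -2.9]
```

```bash
python3 -m crank '[{"gripper":-0.3,"xyz":[-0.002,0.001,0],"roll":0},{"gripper":-0.3,"xyz":[0,0,0.0012],"roll":0},{"gripper":-0.3,"xyz":[0,0,0.0012],"roll":0},{"gripper":-0.3,"xyz":[0,0,0.0012],"roll":0},{"gripper":-0.3,"xyz":[0,0,0],"roll":0}]'; python3 to.py .562 .179 .15 12.8
```

```text
time: 14.95
tcp_pos: [0.566, 0.1813, 0.1453]
ee_rot: [-0.349, 3.117, 0.001]
contact_force: [2.4, -1.5, 10.4]
gripper_width: 0.442
grasp_force: 35.4
t 14.95 p [0.566  0.1813 0.1453] tooly yaw 12.77 z [ 0.005  0.001 -1.   ] F [ 2.4 -1.5 10.4] T [-0.31 -0.14  0.03] w 0.442 g 35.4 j7 1.38
roll needed -0.03 or 179.97
shift in current tool axes mm [ 4.4 -1.4 -4.7]
after roll [ 4.4 -1.4 -4.7]
```

Repeated rim contact may have pitched the cartridge in the grip. I'll back off and measure the label edges numerically against the projected upright label.

```bash
python3 -m crank '[{"gripper":-0.3,"xyz":[0,0,-0.004],"roll":0},{"gripper":-0.3,"xyz":[0,0,-0.005],"roll":0},{"gripper":-0.3,"xyz":[0,0,-0.005],"roll":0},{"gripper":-0.3,"xyz":[0,0,0],"roll":0},{"gripper":-0.3,"xyz":[0,0,0],"roll":0}]'; python3 to.py .562 .179 .15 12.8
cat > lab.py <<'E'
from h import *
c=bot.read_camera('scene'); c['pixels']=np.mean([bot.read_camera('scene')['pixels'].astype(float) for _ in range(7)],0).astype(np.uint8); np.savez('scene3.npz',**c)
p=bot.observe()['tcp_pos']; h=np.radians(12.8); u=np.array([np.cos(h),np.sin(h)]);v=np.array([-u[1],u[0]])
f=lambda i,j,z:proj(c,[*(p[:2]+i*u+j*v),p[2]-.031+z])
q=f(-.02,0,.078); g=cv2.cvtColor(c['pixels'],cv2.COLOR_RGB2GRAY); x0,y0=int(q[0])-14,int(q[1])-18
G=g[y0:y0+36,x0:x0+28]; S=np.zeros_like(g);S[y0:y0+36,x0:x0+28]=255
m=((g>95)&(S>0)).astype(np.uint8); n,l,st,ce=cv2.connectedComponentsWithStats(m)
k=min(range(1,n),key=lambda k:np.hypot(*(ce[k]-q)) if st[k,4]>40 else 99); print('pred centre',q.round(2),'blob',ce[k].round(2),st[k])
big=cv2.resize(g,None,fx=8,fy=8,interpolation=cv2.INTER_CUBIC); mb=((big>95)&(cv2.resize((l==k).astype(np.uint8),None,fx=8,fy=8)>0)).astype(np.uint8)
ys=np.where(mb.any(1))[0]; yy=np.arange(ys[0]+20,ys[-1]-25)
L=[np.where(mb[y])[0][0] for y in yy];Rr=[np.where(mb[y])[0][-1] for y in yy]
print('slopes dx/dy L,R',np.polyfit(yy,L,1)[0].round(4),np.polyfit(yy,Rr,1)[0].round(4))
a,b=f(-.02,0,.06),f(-.02,0,.095); print('upright slope',((b-a)[0]/(b-a)[1]).round(4))
for t in(-.1,.1): # pitch about y through pads (z=.08): positive tips top to +u
    w=lambda z:f(-.02+t*(z-.08),0,z+t*.02); a,b=w(.06),w(.095); print('pitch',t,((b-a)[0]/(b-a)[1]).round(4))
E
python3 lab.py
```

```text
time: 15.45
tcp_pos: [0.5632, 0.181, 0.1567]
ee_rot: [0.35, -3.121, 0.0]
contact_force: [0.3, 0.0, -0.9]
gripper_width: 0.445
grasp_force: 34.7
t 15.45 p [0.5632 0.181  0.1567] tooly yaw 12.8 z [-0.001 -0.    -1.   ] F [ 0.3  0.  -0.9] T [ 0.04 -0.02 -0.01] w 0.445 g 34.7 j7 1.39
roll needed -0.0 or 180.0
shift in current tool axes mm [ 1.6 -1.7  6.7]
after roll [ 1.6 -1.7  6.7]
pred centre [174.09 127.37] blob [173.71 127.11] [170 121   8  14  96]
slopes dx/dy L,R 0.148 0.0042
upright slope 0.1203
pitch -0.1 0.1977
pitch 0.1 0.0494
```

```bash
cat > pitch.py <<'E'
from h import *
c=dict(np.load('scene3.npz'))
p=bot.observe()['tcp_pos']; h=np.radians(12.8); u=np.array([np.cos(h),np.sin(h)]);v=np.array([-u[1],u[0]])
def f(i,j,z,t=0): return proj(c,[*(p[:2]+(i+t*(z-.08))*u+j*v),p[2]-.031+z-t*i])
K=8; big=cv2.resize(c['pixels'],None,fx=K,fy=K,interpolation=cv2.INTER_CUBIC); P=lambda *a:(f(*a)+.5)*K-.5
for nm,A,B in(('left vert',(-.022,.026,.014),(-.022,.026,.05)),('right vert',(.022,-.026,.014),(.022,-.026,.05)),('bottom front',(-.022,.024,0),(-.022,-.024,0)),('bottom side',(-.02,-.026,0),(.02,-.026,0)),('label L',(-.02,.008,.062),(-.02,.008,.095)),('top front',(-.02,.012,.104),(-.02,-.012,.104))):
    e=edge(big,P(*A),P(*B),w=20)
    out=[]
    for t in(-.1,-.05,0,.05,.1):
        a,b=np.array(P(*A,t)),np.array(P(*B,t)); n=np.array([-e[1][1],e[1][0]])
        out.append((((a-e[0])@n/K).round(1),((b-e[0])@n/K).round(1)))
    print(nm,'res',(e[2]/K).round(2),'offset px at ends for pitch -.1,-.05,0,.05,.1:',out)
E
python3 pitch.py
```

```text
left vert res 0.17 offset px at ends for pitch -.1,-.05,0,.05,.1: [(np.float64(2.7), np.float64(1.3)), (np.float64(1.9), np.float64(0.9)), (np.float64(1.1), np.float64(0.5)), (np.float64(0.3), np.float64(0.2)), (np.float64(-0.5), np.float64(-0.2))]
right vert res 0.83 offset px at ends for pitch -.1,-.05,0,.05,.1: [(np.float64(2.7), np.float64(-3.7)), (np.float64(2.5), np.float64(-3.7)), (np.float64(2.3), np.float64(-3.7)), (np.float64(2.0), np.float64(-3.7)), (np.float64(1.8), np.float64(-3.7))]
bottom front res 0.33 offset px at ends for pitch -.1,-.05,0,.05,.1: [(np.float64(-2.6), np.float64(-3.7)), (np.float64(-2.1), np.float64(-3.1)), (np.float64(-1.5), np.float64(-2.5)), (np.float64(-0.9), np.float64(-1.9)), (np.float64(-0.3), np.float64(-1.4))]
bottom side res 0.43 offset px at ends for pitch -.1,-.05,0,.05,.1: [(np.float64(-1.8), np.float64(0.9)), (np.float64(-2.4), np.float64(0.7)), (np.float64(-3.0), np.float64(0.6)), (np.float64(-3.5), np.float64(0.4)), (np.float64(-4.1), np.float64(0.3))]
label L res 0.04 offset px at ends for pitch -.1,-.05,0,.05,.1: [(np.float64(2.0), np.float64(-0.2)), (np.float64(1.8), np.float64(-0.1)), (np.float64(1.5), np.float64(0.1)), (np.float64(1.3), np.float64(0.2)), (np.float64(1.0), np.float64(0.3))]
top front res 0.21 offset px at ends for pitch -.1,-.05,0,.05,.1: [(np.float64(-0.5), np.float64(-0.8)), (np.float64(-1.1), np.float64(-1.3)), (np.float64(-1.6), np.float64(-1.9)), (np.float64(-2.2), np.float64(-2.4)), (np.float64(-2.7), np.float64(-3.0))]
```

The clean left block edge and the label edge both show the cartridge pitched about +0.07 rad in the grip, top towards the posts. That comes from my first push on the front rim. The contacts put the real axis near x 0.5625. I'll square the cartridge up by standing it on bare bench at (0.55, -0.01), then regrip.

```bash
python3 -m crank '[{"gripper":-0.3,"xyz":[0,0,-0.015],"roll":0},{"gripper":-0.3,"xyz":[0.003,-0.01,-0.01],"roll":0},{"gripper":-0.3,"xyz":[0.01,-0.035,0],"roll":0},{"gripper":-0.3,"xyz":[0.012,-0.04,0],"roll":0},{"gripper":-0.3,"xyz":[0.012,-0.04,0],"roll":0}]'; python3 -m crank '[{"gripper":-0.3,"xyz":[0.012,-0.04,0],"roll":0},{"gripper":-0.3,"xyz":[0.006,-0.02,0.02],"roll":0},{"gripper":-0.3,"xyz":[0,0,0.035],"roll":0},{"gripper":-0.3,"xyz":[0,0,0.035],"roll":0},{"gripper":-0.3,"xyz":[0,0,0.025],"roll":0}]';python3 -m crank '[{"gripper":-0.3,"xyz":[0,0,0.01],"roll":0},{"gripper":-0.3,"xyz":[0,0,0.003],"roll":0},{"gripper":-0.3,"xyz":[0,0,0],"roll":0},{"gripper":-0.3,"xyz":[0,0,0],"roll":0},{"gripper":-0.3,"xyz":[0,0,0],"roll":0}]'; python3 to.py .55 -.01 .035 12.8
```

```text
time: 16.35
tcp_pos: [0.5555, 0.0491, 0.1836]
ee_rot: [-0.351, 3.12, -0.0]
contact_force: [0.1, 0.6, -1.6]
gripper_width: 0.445
grasp_force: 34.7
time: 16.85
tcp_pos: [0.5506, -0.013, 0.0665]
ee_rot: [-0.347, 3.122, -0.001]
contact_force: [-0.9, 0.0, -3.1]
gripper_width: 0.444
grasp_force: 34.7
time: 17.35
tcp_pos: [0.5521, -0.0115, 0.0555]
ee_rot: [-0.35, 3.119, -0.0]
contact_force: [0.1, -0.1, -1.2]
gripper_width: 0.443
grasp_force: 34.7
t 17.35 p [ 0.5521 -0.0115  0.0555] tooly yaw 12.79 z [ 0.003  0.    -1.   ] F [ 0.1 -0.1 -1.2] T [ 0.05 -0.04 -0.  ] w 0.443 g 34.7 j7 1.74
roll needed -0.01 or 179.99
shift in current tool axes mm [ 1.8  2.  20.5]
after roll [ 1.8  2.  20.5]
```

```bash
python3 -m crank '[{"gripper":-0.3,"xyz":[0,0,0.008],"roll":0},{"gripper":-0.3,"xyz":[0,0,0.008],"roll":0},{"gripper":-0.3,"xyz":[0,0,0.003],"roll":0},{"gripper":-0.3,"xyz":[0,0,0.002],"roll":0},{"gripper":-0.3,"xyz":[0,0,0.0015],"roll":0}]'; python3 -m crank '[{"gripper":-0.3,"xyz":[0,0,0.0012],"roll":0},{"gripper":-0.3,"xyz":[0,0,0.0012],"roll":0},{"gripper":-0.3,"xyz":[0,0,0.0012],"roll":0},{"gripper":-0.3,"xyz":[0,0,0],"roll":0},{"gripper":-0.3,"xyz":[0,0,0],"roll":0}]'; python3 to.py
```

```text
time: 17.85
tcp_pos: [0.5516, -0.0114, 0.0344]
ee_rot: [-0.35, 3.121, 0.0]
contact_force: [-10.8, 1.4, 38.5]
gripper_width: 0.443
grasp_force: 37.0
time: 18.35
tcp_pos: [0.5544, -0.0109, 0.0336]
ee_rot: [-0.35, 3.116, -0.0]
contact_force: [-10.2, 1.2, 43.5]
gripper_width: 0.444
grasp_force: 37.9
t 18.35 p [ 0.5544 -0.0109  0.0336] tooly yaw 12.8 z [ 0.006  0.    -1.   ] F [-10.2   1.2  43.5] T [ 0.24  2.46 -0.06] w 0.444 g 37.9 j7 1.73
```

```bash
python3 -m crank '[{"gripper":-0.3,"xyz":[0,0,-0.0015],"roll":0},{"gripper":-0.3,"xyz":[0,0,-0.001],"roll":0},{"gripper":-0.1,"xyz":[0,0,0],"roll":0},{"gripper":0.0,"xyz":[0,0,0],"roll":0},{"gripper":0.1,"xyz":[0,0,0],"roll":0}]' 20; python3 to.py;  python3 -m crank '[{"gripper":0.3,"xyz":[0,0,0],"roll":0},{"gripper":0.4,"xyz":[0,0,0],"roll":0},{"gripper":0.5,"xyz":[0,0,0],"roll":0},{"gripper":0.6,"xyz":[0,0,0],"roll":0},{"gripper":0.6,"xyz":[0,0,0],"roll":0}]' 20; python3 to.py
```

```text
time: 18.85
tcp_pos: [0.5523, -0.0113, 0.0318]
ee_rot: [-0.35, 3.119, -0.0]
contact_force: [-1.7, 0.2, 8.3]
gripper_width: 0.55
grasp_force: 5.3
t 18.85 p [ 0.5523 -0.0113  0.0318] tooly yaw 12.8 z [ 0.003  0.    -1.   ] F [-1.7  0.2  8.3] T [-0.01  0.21  0.04] w 0.55 g 5.3 j7 1.73
time: 19.35
tcp_pos: [0.5509, -0.0116, 0.0303]
ee_rot: [0.35, -3.122, -0.0]
contact_force: [-0.8, -0.9, 0.5]
gripper_width: 0.8
grasp_force: 0.0
t 19.35 p [ 0.5509 -0.0116  0.0303] tooly yaw 12.79 z [-0.  0. -1.] F [-0.8 -0.9  0.5] T [0.04 0.02 0.03] w 0.8 g 0.0 j7 1.73
```

```bash
python3 - <<'E'
from h import *
np.set_printoptions(linewidth=220)
def avg(n,k):
    c=bot.read_camera(n); c['pixels']=np.mean([c['pixels'].astype(float)]+[bot.read_camera(n)['pixels'].astype(float) for _ in range(k)],0).astype(np.uint8); return c
s=avg('scene',3); t=avg('top',3); np.savez('s4.npz',**s); np.savez('t4.npz',**t)
h=np.radians(12.8);u=np.array([np.cos(h),np.sin(h)]);v=np.array([-u[1],u[0]])
def prof(c,ax,o,z=.118):
    g=cv2.cvtColor(c['pixels'],cv2.COLOR_RGB2GRAY).astype(float); out=[]
    for a in np.arange(-44,45,2)/1000:
        pts=[proj(c,[*(np.array([.5625,.179])+(a*u+b*v if ax=='u' else a*v+b*u)),z]) for b in np.arange(-14,15,2)/1000+o]
        out.append(map_coordinates(g,np.array(pts).T[::-1],order=1).mean())
    return np.array(out).astype(int)
print(np.arange(-44,45,2))
for nm,c in(('top',t),('scene',s)):
    for ax in 'uv': print(nm,ax); print(prof(c,ax,0))
# cartridge standing: left vertical edge + label
p=bot.observe()['tcp_pos']; K=8; big=cv2.resize(s['pixels'],None,fx=K,fy=K,interpolation=cv2.INTER_CUBIC)
P=lambda i,j,z:(proj(s,[*(p[:2]+i*u+j*v),z])+.5)*K-.5
for nm,A,B in(('left vert',(-.022,.026,.008),(-.022,.026,.05)),('bottom front',(-.022,.024,0),(-.022,-.024,0)),('bottom side',(-.02,-.026,0),(.02,-.026,0)),('label L',(-.02,.008,.062),(-.02,.008,.095))):
    e=edge(big,P(*A),P(*B),w=20); n=np.array([-e[1][1],e[1][0]]); print(nm,(e[2]/K).round(2),((P(*A)-e[0])@n/K).round(2),((P(*B)-e[0])@n/K).round(2))
E
```

```text
[-44 -42 -40 -38 -36 -34 -32 -30 -28 -26 -24 -22 -20 -18 -16 -14 -12 -10  -8  -6  -4  -2   0   2   4   6   8  10  12  14  16  18  20  22  24  26  28  30  32  34  36  38  40  42  44]
top u
[117  81  57  54  67  80  85  83  78  75  73  73  73  73  71  67  63  60  60  64  72  80  86  87  85  82  79  77  77  78  83  91  99 104 105 103 105 113 122 129 133 134 134 133 131]
top v
[125  98  84  82  83  86  89  87  80  70  63  59  59  62  66  71  76  78  78  77  76  75  75  75  74  74  75  75  73  69  65  65  68  73  78  83  90  97  98  92  82  73  69  71  81]
scene u
[ 65  67  68  71  75  82  89  92  92  89  83  77  72  67  64  63  62  62  62  63  64  64  64  65  65  66  67  69  71  76  83  91  97 103 107 110 111 112 113 112 111 108 105 102 101]
scene v
[56 56 55 55 56 61 68 75 78 76 74 71 69 68 68 68 68 68 68 68 67 67 66 65 65 64 63 62 62 61 61 60 60 61 64 70 75 80 82 82 77 69 59 50 42]
left vert 0.14 1.7 2.13
bottom front 0.24 -1.98 -2.2
bottom side 0.28 1.55 0.88
label L 0.57 -3.55 0.72
```

```bash
python3 - <<'E'
from h import *
s=dict(np.load('s4.npz'))
h=np.radians(12.8);u=np.array([np.cos(h),np.sin(h)]);v=np.array([-u[1],u[0]])
p=bot.observe()['tcp_pos'][:2]; K=8; big=cv2.resize(s['pixels'],None,fx=K,fy=K,interpolation=cv2.INTER_CUBIC)
o=p-.008*u
for it in range(3):
    P=lambda i,j,z:(proj(s,[*(o+i*u+j*v),z])+.5)*K-.5
    E={k:edge(big,P(*A),P(*B),w=12) for k,A,B in(('L',(-.022,.026,.008),(-.022,.026,.05)),('F',(-.022,.024,0),(-.022,-.024,0)),('S',(-.02,-.026,0),(.02,-.026,0)),('R',(.022,-.026,.008),(.022,-.026,.05)))}
    C={}
    for n,a,b in(('FL','L','F'),('FR','F','S'),('BR','S','R')):
        q=(inter(E[a],E[b])+.5)/K-.5; C[n]=plane(s,*q,0)[:2]
    est={'FL':C['FL']+.022*u-.026*v,'FR':C['FR']+.022*u+.026*v,'BR':C['BR']-.022*u+.026*v}
    print({k:(round(float((x-p)@u*1000),1),round(float((x-p)@v*1000),1)) for k,x in est.items()},{k:(e[2]/K).round(2) for k,e in E.items()},'FL-FR',(np.linalg.norm(C['FL']-C['FR'])*1000).round(1),'FR-BR',(np.linalg.norm(C['BR']-C['FR'])*1000).round(1))
    o=(est['FL']+est['FR'])/2
# label centroid as check (x from TCP along u assuming v known)
g=cv2.cvtColor(s['pixels'],cv2.COLOR_RGB2GRAY); q=proj(s,[*(o-.02*u),.078]); x,y=q.astype(int)
m=np.zeros_like(g); m[y-16:y+16,x-12:x+12]=g[y-16:y+16,x-12:x+12]>105
n,l,st,ce=cv2.connectedComponentsWithStats(m); print('label pred',q.round(1),[(ce[k].round(1),st[k,2:].tolist()) for k in range(1,n) if st[k,4]>30])
E
```

```text
{'FL': (-7.7, -0.1), 'FR': (-8.5, 4.7), 'BR': (-8.8, 3.3)} {'L': np.float64(0.13), 'F': np.float64(0.23), 'S': np.float64(0.28), 'R': np.float64(0.04)} FL-FR 47.2 FR-BR 43.8
{'FL': (-8.4, -0.8), 'FR': (-7.9, 3.9), 'BR': (-8.3, 3.6)} {'L': np.float64(0.11), 'F': np.float64(0.23), 'S': np.float64(0.47), 'R': np.float64(0.05)} FL-FR 47.3 FR-BR 43.6
{'FL': (-8.3, -0.7), 'FR': (-8.0, 4.0), 'BR': (-8.4, 3.4)} {'L': np.float64(0.12), 'F': np.float64(0.23), 'S': np.float64(0.39), 'R': np.float64(0.04)} FL-FR 47.3 FR-BR 43.6
label pred [219.8 195.2] [(array([219.7, 195.7]), [8, 13, 79])]
```

The standing cartridge is upright again. Its axis is about 8 mm forward (-u) of the TCP; the corners and the label centroid agree. I'll regrip centred, a bit firmer.

```bash
python3 -m crank '[{"gripper":0.65,"xyz":[0.004,0.0005,-0.0005],"roll":0},{"gripper":0.65,"xyz":[0.004,0,-0.0005],"roll":0},{"gripper":0.4,"xyz":[0,0,0],"roll":0},{"gripper":0.25,"xyz":[0,0,0],"roll":0},{"gripper":0.1,"xyz":[0,0,-0.0005],"roll":0}]' 20; python3 to.py;  python3 -m crank '[{"gripper":0,"xyz":[0,0,-0.0005],"roll":0},{"gripper":-0.1,"xyz":[0,0,-0.0005],"roll":0},{"gripper":-0.2,"xyz":[0,0,-0.0005],"roll":0},{"gripper":-0.25,"xyz":[0,0,0],"roll":0},{"gripper":-0.3,"xyz":[0,0,0],"roll":0}]' 20; python3 to.py
```

```text
time: 20.25
tcp_pos: [0.5433, -0.0131, 0.0326]
ee_rot: [-0.349, 3.121, -0.0]
contact_force: [-0.5, -1.2, 0.5]
gripper_width: 0.55
grasp_force: 5.3
t 20.25 p [ 0.5433 -0.0131  0.0326] tooly yaw 12.77 z [ 0.001 -0.    -1.   ] F [-0.5 -1.2  0.5] T [-0.05  0.1  -0.01] w 0.55 g 5.3 j7 1.74
time: 20.75
tcp_pos: [0.5431, -0.0131, 0.0334]
ee_rot: [-0.35, 3.122, -0.0]
contact_force: [-0.8, -0.2, 3.8]
gripper_width: 0.451
grasp_force: 20.5
t 20.75 p [ 0.5431 -0.0131  0.0334] tooly yaw 12.78 z [ 0. -0. -1.] F [-0.8 -0.2  3.8] T [-0.35  0.05 -0.04] w 0.451 g 20.5 j7 1.74
```

```bash
python3 -m crank '[{"gripper":-0.35,"xyz":[0,0,0],"roll":0},{"gripper":-0.35,"xyz":[0,0,-0.01],"roll":0},{"gripper":-0.35,"xyz":[0,0,-0.04],"roll":0},{"gripper":-0.35,"xyz":[0,0,-0.045],"roll":0},{"gripper":-0.35,"xyz":[0,0,-0.045],"roll":0}]' 38; python3 -m crank '[{"gripper":-0.35,"xyz":[-0.006,0.02,-0.015],"roll":0},{"gripper":-0.35,"xyz":[-0.013,0.04,0],"roll":0},{"gripper":-0.35,"xyz":[-0.014,0.043,0],"roll":0},{"gripper":-0.35,"xyz":[-0.014,0.042,0],"roll":0},{"gripper":-0.35,"xyz":[-0.009,0.028,0],"roll":0}]'; python3 -m crank '[{"gripper":-0.35,"xyz":[-0.003,0.01,0],"roll":0},{"gripper":-0.35,"xyz":[0,0,0],"roll":0},{"gripper":-0.35,"xyz":[0,0,0.01],"roll":0},{"gripper":-0.35,"xyz":[0,0,0.006],"roll":0},{"gripper":-0.35,"xyz":[0,0,0],"roll":0}]'; python3 to.py .56 .1785 .16 12.8; python3 lab.py; python3 pitch.py
```

```text
time: 21.25
tcp_pos: [0.5418, -0.0124, 0.1745]
ee_rot: [0.351, -3.12, -0.001]
contact_force: [1.0, 0.1, -1.2]
gripper_width: 0.436
grasp_force: 38.9
time: 21.75
tcp_pos: [0.5582, 0.1729, 0.1886]
ee_rot: [0.356, -3.121, -0.003]
contact_force: [0.6, 0.8, -1.5]
gripper_width: 0.438
grasp_force: 38.9
time: 22.25
tcp_pos: [0.5589, 0.1761, 0.1706]
ee_rot: [0.345, -3.119, 0.002]
contact_force: [-0.1, -0.4, -2.1]
gripper_width: 0.441
grasp_force: 38.9
t 22.25 p [0.5589 0.1761 0.1706] tooly yaw 12.63 z [-0.003 -0.002 -1.   ] F [-0.1 -0.4 -2.1] T [-0.02  0.02 -0.  ] w 0.441 g 38.9 j7 1.39
roll needed -0.17 or 179.83
shift in current tool axes mm [-1.6  2.1 10.6]
after roll [-1.6  2.1 10.6]
pred centre [173.03 122.74] blob [172.47 124.06] [169 118   8  13  85]
slopes dx/dy L,R 0.2022 0.1789
upright slope 0.121
pitch -0.1 0.198
pitch 0.1 0.0504
left vert res 0.11 offset px at ends for pitch -.1,-.05,0,.05,.1: [(np.float64(1.5), np.float64(1.1)), (np.float64(0.7), np.float64(0.7)), (np.float64(-0.1), np.float64(0.4)), (np.float64(-0.9), np.float64(-0.0)), (np.float64(-1.7), np.float64(-0.4))]
rig
[... 563 characters left out ...]
.05,0,.05,.1: [(np.float64(1.4), np.float64(-2.3)), (np.float64(1.4), np.float64(-1.8)), (np.float64(1.3), np.float64(-1.2)), (np.float64(1.3), np.float64(-0.7)), (np.float64(1.2), np.float64(-0.1))]
label L res 0.12 offset px at ends for pitch -.1,-.05,0,.05,.1: [(np.float64(1.5), np.float64(1.3)), (np.float64(1.3), np.float64(1.5)), (np.float64(1.1), np.float64(1.7)), (np.float64(0.9), np.float64(1.9)), (np.float64(0.7), np.float64(2.1))]
top front res 0.07 offset px at ends for pitch -.1,-.05,0,.05,.1: [(np.float64(-0.0), np.float64(0.1)), (np.float64(-0.6), np.float64(-0.5)), (np.float64(-1.1), np.float64(-1.1)), (np.float64(-1.7), np.float64(-1.6)), (np.float64(-2.2), np.float64(-2.2))]
```

```bash
python3 -m crank '[{"gripper":-0.35,"xyz":[-0.0015,0.002,0.005],"roll":-0.15},{"gripper":-0.35,"xyz":[0,0,0.006],"roll":0},{"gripper":-0.35,"xyz":[0,0,0.003],"roll":0},{"gripper":-0.35,"xyz":[0,0,0.0012],"roll":0},{"gripper":-0.35,"xyz":[0,0,0.0012],"roll":0}]'; python3 to.py .56 .1785 .15 12.8
```

```text
time: 23.15
tcp_pos: [0.5609, 0.1809, 0.1557]
ee_rot: [0.354, -3.121, 0.0]
contact_force: [0.4, 1.0, -1.7]
gripper_width: 0.44
grasp_force: 38.9
t 23.15 p [0.5609 0.1809 0.1557] tooly yaw 12.94 z [-0. -0. -1.] F [ 0.4  1.  -1.7] T [ 0.02 -0.01  0.  ] w 0.44 g 38.9 j7 1.38
roll needed 0.14 or -179.86
shift in current tool axes mm [ 1.4 -2.1  5.7]
after roll [ 1.4 -2.1  5.7]
```

```bash
python3 -m crank '[{"gripper":-0.35,"xyz":[0,0,0.0012],"roll":0},{"gripper":-0.35,"xyz":[0,0,0.0012],"roll":0},{"gripper":-0.35,"xyz":[0,0,0.0012],"roll":0},{"gripper":-0.35,"xyz":[0,0,0.001],"roll":0},{"gripper":-0.35,"xyz":[0,0,0],"roll":0}]'; python3 to.py .56 .1785 .15 12.8
```

```text
time: 23.65
tcp_pos: [0.5609, 0.1809, 0.1513]
ee_rot: [0.354, -3.121, 0.0]
contact_force: [-0.7, 0.3, -2.1]
gripper_width: 0.441
grasp_force: 38.9
t 23.65 p [0.5609 0.1809 0.1513] tooly yaw 12.94 z [-0. -0. -1.] F [-0.7  0.3 -2.1] T [ 0.06  0.01 -0.06] w 0.441 g 38.9 j7 1.38
roll needed 0.14 or -179.86
shift in current tool axes mm [ 1.4 -2.1  1.3]
after roll [ 1.4 -2.1  1.3]
```

```bash
python3 -m crank '[{"gripper":-0.35,"xyz":[0,-0.0012,0.0012],"roll":0},{"gripper":-0.35,"xyz":[0,0,0.0012],"roll":0},{"gripper":-0.35,"xyz":[0,0,0.0012],"roll":0},{"gripper":-0.35,"xyz":[0,0,0.0012],"roll":0},{"gripper":-0.35,"xyz":[0,0,0.0012],"roll":0}]'; python3 to.py .56 .1785 .15 12.8
```

```text
time: 24.15
tcp_pos: [0.5612, 0.1797, 0.1452]
ee_rot: [0.354, -3.121, 0.0]
contact_force: [0.1, 0.4, -1.4]
gripper_width: 0.442
grasp_force: 38.9
t 24.15 p [0.5612 0.1797 0.1452] tooly yaw 12.94 z [-0. -0. -1.] F [ 0.1  0.4 -1.4] T [0.05 0.06 0.  ] w 0.442 g 38.9 j7 1.38
roll needed 0.14 or -179.86
shift in current tool axes mm [ 1.5 -0.9 -4.8]
after roll [ 1.5 -0.9 -4.8]
```

```bash
python3 -m crank '[{"gripper":-0.35,"xyz":[0,0,0.002],"roll":0},{"gripper":-0.35,"xyz":[0,0,0.002],"roll":0},{"gripper":-0.35,"xyz":[0,0,0.002],"roll":0},{"gripper":-0.35,"xyz":[0,0,0.002],"roll":0},{"gripper":-0.35,"xyz":[0,0,0.002],"roll":0}]'; python3 to.py .56 .1785 .15 12.8
```

```text
time: 24.65
tcp_pos: [0.5612, 0.1798, 0.1352]
ee_rot: [0.354, -3.122, -0.0]
contact_force: [-1.3, -0.2, -1.7]
gripper_width: 0.438
grasp_force: 38.9
t 24.65 p [0.5612 0.1798 0.1352] tooly yaw 12.94 z [-0.  0. -1.] F [-1.3 -0.2 -1.7] T [ 0.06  0.04 -0.02] w 0.438 g 38.9 j7 1.38
roll needed 0.14 or -179.86
shift in current tool axes mm [  1.5  -1.  -14.8]
after roll [  1.5  -1.  -14.8]
```

```bash
python3 -m crank '[{"gripper":-0.35,"xyz":[0,0,0.002],"roll":0},{"gripper":-0.35,"xyz":[0,0,0.002],"roll":0},{"gripper":-0.35,"xyz":[0,0,0.002],"roll":0},{"gripper":-0.35,"xyz":[0,0,0.002],"roll":0},{"gripper":-0.35,"xyz":[0,0,0.002],"roll":0}]'; python3 to.py
```

```text
time: 25.15
tcp_pos: [0.5612, 0.1798, 0.1252]
ee_rot: [0.354, -3.122, -0.0]
contact_force: [-0.4, 0.2, -1.8]
gripper_width: 0.439
grasp_force: 38.9
t 25.15 p [0.5612 0.1798 0.1252] tooly yaw 12.94 z [-0.  0. -1.] F [-0.4  0.2 -1.8] T [ 0.02  0.02 -0.02] w 0.439 g 38.9 j7 1.38
```

```bash
python3 -m crank '[{"gripper":-0.35,"xyz":[0,0,0.002],"roll":0},{"gripper":-0.35,"xyz":[0,0,0.002],"roll":0},{"gripper":-0.35,"xyz":[0,0,0.002],"roll":0},{"gripper":-0.35,"xyz":[0,0,0.002],"roll":0},{"gripper":-0.35,"xyz":[0,0,0.002],"roll":0}]'; python3 to.py
```

```text
time: 25.65
tcp_pos: [0.5612, 0.1798, 0.1152]
ee_rot: [0.354, -3.122, -0.0]
contact_force: [-1.0, 0.1, -2.3]
gripper_width: 0.439
grasp_force: 38.9
t 25.65 p [0.5612 0.1798 0.1152] tooly yaw 12.94 z [-0.  0. -1.] F [-1.   0.1 -2.3] T [0.05 0.03 0.04] w 0.439 g 38.9 j7 1.38
```

```bash
python3 -m crank '[{"gripper":-0.35,"xyz":[0,0,0.0015],"roll":0},{"gripper":-0.35,"xyz":[0,0,0.0015],"roll":0},{"gripper":-0.35,"xyz":[0,0,0.0012],"roll":0},{"gripper":-0.35,"xyz":[0,0,0.0012],"roll":0},{"gripper":-0.35,"xyz":[0,0,0.0012],"roll":0}]'; python3 to.py
```

```text
time: 26.15
tcp_pos: [0.5612, 0.1798, 0.1087]
ee_rot: [-0.354, 3.122, 0.0]
contact_force: [0.3, -0.2, -2.7]
gripper_width: 0.434
grasp_force: 38.9
t 26.15 p [0.5612 0.1798 0.1087] tooly yaw 12.94 z [ 0.  0. -1.] F [ 0.3 -0.2 -2.7] T [ 0.08  0.03 -0.01] w 0.434 g 38.9 j7 1.38
```

```bash
python3 -m crank '[{"gripper":-0.35,"xyz":[0,0,0.0012],"roll":0},{"gripper":-0.35,"xyz":[0,0,0.0012],"roll":0},{"gripper":-0.35,"xyz":[0,0,0.0012],"roll":0},{"gripper":-0.35,"xyz":[0,0,0.0012],"roll":0},{"gripper":-0.35,"xyz":[0,0,0.0012],"roll":0}]'; python3 to.py
```

```text
time: 26.65
tcp_pos: [0.5616, 0.1799, 0.1032]
ee_rot: [-0.354, 3.121, 0.0]
contact_force: [-1.5, -1.2, 1.7]
gripper_width: 0.44
grasp_force: 39.2
t 26.65 p [0.5616 0.1799 0.1032] tooly yaw 12.94 z [ 0.001  0.    -1.   ] F [-1.5 -1.2  1.7] T [0.01 0.24 0.02] w 0.44 g 39.2 j7 1.38
```

```bash
python3 -m crank '[{"gripper":-0.35,"xyz":[0,0,0.0012],"roll":0},{"gripper":-0.35,"xyz":[0,0,0.0012],"roll":0},{"gripper":-0.35,"xyz":[0,0,0.0012],"roll":0},{"gripper":-0.35,"xyz":[0,0,0.0012],"roll":0},{"gripper":-0.35,"xyz":[0,0,0.0012],"roll":0}]'; python3 to.py
```

```text
time: 27.15
tcp_pos: [0.5616, 0.1799, 0.097]
ee_rot: [-0.354, 3.121, 0.0]
contact_force: [-0.1, 0.1, 4.8]
gripper_width: 0.438
grasp_force: 39.3
t 27.15 p [0.5616 0.1799 0.097 ] tooly yaw 12.94 z [ 0.001  0.    -1.   ] F [-0.1  0.1  4.8] T [-0.02  0.2  -0.  ] w 0.438 g 39.3 j7 1.38
```

```bash
python3 -m crank '[{"gripper":-0.35,"xyz":[0,0,0.001],"roll":0},{"gripper":-0.35,"xyz":[0,0,0.001],"roll":0},{"gripper":-0.35,"xyz":[0,0,0.0005],"roll":0},{"gripper":-0.35,"xyz":[0,0,0],"roll":0},{"gripper":-0.35,"xyz":[0,0,0],"roll":0}]'; python3 to.py
```

```text
time: 27.65
tcp_pos: [0.5621, 0.18, 0.0969]
ee_rot: [-0.354, 3.12, 0.0]
contact_force: [-5.6, -0.1, 19.7]
gripper_width: 0.441
grasp_force: 40.2
t 27.65 p [0.5621 0.18   0.0969] tooly yaw 12.93 z [ 0.002  0.    -1.   ] F [-5.6 -0.1 19.7] T [-0.43  1.42 -0.03] w 0.441 g 40.2 j7 1.38
```

```bash
python3 -m crank '[{"gripper":-0.35,"xyz":[0,0,-0.001],"roll":0},{"gripper":-0.15,"xyz":[0,0,0],"roll":0},{"gripper":0,"xyz":[0,0,0],"roll":0},{"gripper":0.1,"xyz":[0,0,0],"roll":0},{"gripper":0.2,"xyz":[0,0,0],"roll":0}]' 20; python3 to.py;python3 -m crank '[{"gripper":0.3,"xyz":[0,0,0],"roll":0},{"gripper":0.4,"xyz":[0,0,0],"roll":0},{"gripper":0.55,"xyz":[0,0,0],"roll":0},{"gripper":0.8,"xyz":[0,0,0],"roll":0},{"gripper":1,"xyz":[0,0,0],"roll":0}]' 20; python3 to.py
```

```text
time: 28.15
tcp_pos: [0.5619, 0.1799, 0.0957]
ee_rot: [-0.354, 3.12, 0.0]
contact_force: [-0.5, 0.1, 3.6]
gripper_width: 0.598
grasp_force: 4.7
t 28.15 p [0.5619 0.1799 0.0957] tooly yaw 12.94 z [ 0.001  0.    -1.   ] F [-0.5  0.1  3.6] T [0.04 0.08 0.05] w 0.598 g 4.7 j7 1.38
time: 28.65
tcp_pos: [0.5607, 0.1795, 0.0947]
ee_rot: [0.354, -3.12, 0.0]
contact_force: [-0.6, -0.1, 0.3]
gripper_width: 0.999
grasp_force: 0.0
t 28.65 p [0.5607 0.1795 0.0947] tooly yaw 12.94 z [-0.001 -0.    -1.   ] F [-0.6 -0.1  0.3] T [ 0.05 -0.    0.  ] w 0.999 g 0.0 j7 1.38
```

```bash
python3 -m crank '[{"gripper":1,"xyz":[0,0,-0.01],"roll":0},{"gripper":1,"xyz":[0,0,-0.03],"roll":0},{"gripper":1,"xyz":[0,0,-0.04],"roll":0},{"gripper":1,"xyz":[0,0,-0.04],"roll":0},{"gripper":1,"xyz":[0,0,-0.02],"roll":0}]'; python3 to.py; python3 - <<'E'
from h import *
cs=[bot.read_camera('scene') for _ in range(6)]; c=cs[0]; c['pixels']=np.mean([x['pixels'].astype(float) for x in cs],0).astype(np.uint8); np.savez('s5.npz',**c)
d=dict(np.load('scene3.npz'))
g=cv2.cvtColor(c['pixels'],cv2.COLOR_RGB2GRAY); g3=cv2.cvtColor(d['pixels'],cv2.COLOR_RGB2GRAY)
h=np.radians(12.8);u=np.array([np.cos(h),np.sin(h)])
def blob(g,q):
    x,y=np.round(q).astype(int); b=(g>95).astype(np.uint8); m=np.zeros_like(g); m[y-20:y+20,x-12:x+12]=b[y-20:y+20,x-12:x+12]
    n,l,st,ce=cv2.connectedComponentsWithStats(m); return [(ce[k].round(2),st[k,:].tolist()) for k in range(1,n) if 50<st[k,4]<150]
o=np.array([.5589,.1761])-.02*u; z=.1706-.0334+.078
print('ref',proj(c,[*o,z]).round(2),blob(g3,proj(c,[*o,z])))
o=np.array([.5612,.1798])-.02*u
for nm,z in(('floor',.063),('latched',.0658),('ejected',.072)): print(nm,proj(c,[*o,z+.078]).round(2))
print(blob(g,proj(c,[*o,.0658+.078])))
E
```

```text
time: 29.15
tcp_pos: [0.563, 0.1805, 0.2402]
ee_rot: [-0.353, 3.116, 0.002]
contact_force: [-0.4, 0.2, 0.1]
gripper_width: 1.006
grasp_force: 0.0
t 29.15 p [0.563  0.1805 0.2402] tooly yaw 12.94 z [ 0.006  0.002 -1.   ] F [-0.4  0.2  0.1] T [ 0.05 -0.02 -0.02] w 1.006 g 0.0 j7 1.4
ref [173.46 124.66] [(array([172.47, 124.06]), [169, 118, 8, 13, 85])]
floor [176.16 148.02]
latched [176.06 147.14]
ejected [175.82 145.19]
[(array([175.41, 147.23]), [172, 141, 8, 13, 75])]
```

The label sits at row 147.2. After the reference bias I'd expect 146.5 if latched and 144.6 if ejected, so the cartridge stayed down and is latched. The fingers are clear, so I'm handing in.

```bash
python3 -c "
from plant import bot
print(bot.job_done())"
```

```text
the job is handed in; nothing more can be done
None
```

The cartridge is out of the dock and seated in the coder bay, contact face to the posts, and the job was handed in at about 29.5 s; by my label measurement it is latched, but the hand-in returned no verdict, and I stood it on bare bench and regripped it after my first try hit the bay rim and tilted it.

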